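# Set the overload stop of a loaded load-cell stand

### The arm

A 6-joint arm with a two-finger parallel gripper is mounted at the origin on the work surface. World frame = base frame: x ahead of the robot, y to its left, z up, the work surface at z = 0. Lengths are in mm, angles in rad, forces in N, time in s.
With the tool pointing down it reaches from about 300 to 850 mm from the base axis. Payload 4.2 kg.
Tool frame: the origin (TCP) lies midway between the tips of the shut fingers; the grasp point (between the pads) lies r.tcp_to_grasp behind it (r.tcp_to_grasp is the distance from the TCP to the grasp point, in mm); z points along the fingers, y is the direction in which the jaws open and shut (so a half turn about z gives the same grasp; the last joint's range is limited). The gripper opens to 91 mm and grips with 3 to 60 N. Pads are 32 mm wide; open, the fingers measure 118 mm over their backs; the gripper's body (76 mm by 178 mm) begins 60 mm behind the grasp point.
Start: joints at [-1.262, 0.32, 1.565, -0, 1.257, -0.02], TCP at [185.675, -544.213, 213.976] pointing down, gripper open.
Joint ranges: [-3.11, 3.11], [-0.84, 2.01], [0.21, 2.61], [-1.34, 4.49], [0.05, 2.63], [-2.56, 2.56]. Speed limits (rad/s): [2.57, 2.57, 3.14, 3.14, 3.14, 3.14].

### API

Orientations are given as a unit quaternion [x, y, z, w].
In Python, from plant import r gives the robot as it stands. The module is installed in compiled form; this text tells all that it offers.
- The arm moves only by the tool send_rows, never from a script. Its argument "deltas" is a list of rows, each an object of numbers: "tx", "ty", "tz": the shift along the world's x, y, z in m; "ax", "ay", "az": the turn, a rotation vector about the world's x, y, z in degrees; "grip": the finger opening in m, from 0 to 0.0912. In form: [{"tx": .., "ty": .., "tz": .., "ax": .., "ay": .., "az": .., "grip": ..}, ...]. A call has 1 to 8 rows; each row shifts and turns the pose as measured when the row begins; what a row does not reach is not made up. A row lasts 1/8 s, in which the tool goes at most 62.5 mm and 10.7 degrees, less where a joint would pass 70% of its speed; a pose out of reach is approached as far as the arm can. A call is refused whole if a number of a shift passes 0.0625 or a number of a turn 10.7, either way. A call with a gripper value outside its range is refused whole. The fingers move at their own pace and stop on an object; the grip force is fixed at half the most. Time passes only in rows, so rows that do not move let the fingers close. It gives the time, the measured TCP pose, the force and the opening at its end, in the units of the state.
- r.get_state(): the state, without advancing time (a new reading comes with each control period).
- r.snapshot(name): name is "side" or "top" or "wrist"; returns a dict with "image" (384x512x3 uint8, red, green, blue), "range_z" (384x512 float32, mm along the optical axis (not along the pixel's ray), 0 where there is no reading), "K" (3x3 intrinsics, pixels), "k1" (the pictures are not rectified: a ray, as slopes to the right and down, at radius r is drawn at 1 + k1 r^2 times it, then the intrinsics apply), "extrinsics" (4x4, takes a point from world to camera coordinates). Camera axes: x right, y up, looking along -z (the intrinsics and any distortion apply to the point x, -y, -z); pixel columns grow to the right and rows downward; lengths in mm; the calibration is good to about 2 mm. A picture is of the moment at which its call begins.
- r.sign_off(): hands the job in, once; it reports no verdict.
The state is a dict: "clock": time; "joints": joint angles; "joint_velocities": joint speeds; "joint_efforts": joint torques, N m; "position": TCP position; "tool_rot": TCP orientation; "wrist_force": force on the tool from outside, world axes, zero at the start; "moment": the same for the moment, N m; "finger_gap": finger opening in mm.
Only numpy, scipy, OpenCV 4.12 (cv2) and the standard library are available. Lean on these libraries where they do the work, as an engineer would, in place of code of your own. Each camera call takes 0.05 s, during which the arm holds its last target.

### The job

Gently stand the largest of the three steel weights upright on the domed load button of the load-cell stand and let it balance there by itself. Then turn the thumbscrew at the end of the beam clockwise until it seats, back it off a quarter turn, and finish still gripping the thumbscrew there, with the weight still balanced and the other things on the bench left where they are.

Things in the scene. Friction and masses are not known exactly. Their poses are not given: they have to be found in the camera images.
- stand: Load-cell stand, screwed to the bench: grey base plate 80 (x) x 280 (y) x 12 mm; over it an aluminium beam 36 mm wide, along the stand's y, top face 60 mm above the bench. Carries the domed load button and, at its +y end, the thumbscrew. Origin: underside centre of the base plate; z up.
- dome_top (a point): Top point of the steel load button, 73 mm above the bench, 40 mm to the -y side of the stand's origin and 130 mm from the thumbscrew's axis. The button is a disc 52 mm across whose rim is 67 mm above the bench and whose top bulges up as a shallow spherical cap (radius of curvature 60 mm); a weight set within a few mm of its centre rocks a little and balances. Axes as the stand's.
- stop_screw (a joint): Rotation of the thumbscrew (overload stop) about its vertical axis, rad. Grows clockwise seen from above (screwing in). It turns stiffly (about 0.05 N m), stays where it is left, and seats hard at 4.0; it has no play, and its height does not change as it turns. It starts between 1.9 and 2.8; a quarter turn back from its seat is 2.43.
- screw_grip (a point): Grip point of the thumbscrew: on its axis, in the middle of the flat upright steel wing, 14 mm below the wing's top, 95 mm above the bench, 90 mm to the +y side of the stand's origin. The wing is 40 mm long along this point's x, 10 mm thick along its y (grip it across y), 36 mm tall, and stands on a hub 20 mm across whose top is 22 mm below this point. The point turns with the screw; at joint value 0 its axes equal the stand's.
- big_weight: The largest weight, steel, about 0.36 kg: body 40 mm across and 28 mm tall, neck 14 mm across, and on it a lifting knob 24 mm across from 40 to 60 mm above its underside (fingertips that reach lower than 28 mm would meet the wider body). Centre of mass about 22 mm up. Origin: centre of its underside; z up.
- mid_weight: Middle weight, same shape, 31 mm across and 47 mm tall; leave it. Origin: centre of its underside.
- small_weight: Smallest weight, same shape, 24 mm across and 36 mm tall; leave it. Origin: centre of its underside.
- spanner: Flat steel spanner 160 mm long, lying on the bench near the robot; leave it. Origin: its middle.
- beaker: Glass beaker, 68 mm across, 85 mm tall; leave it. Origin: centre of its underside.
- wash_bottle: White plastic bottle, 64 mm across, 170 mm tall; leave it. Origin: centre of its underside.
- amber_jar: Amber jar with black cap, 52 mm across, 75 mm tall; leave it. Origin: centre of its underside.
There are look-alikes about, which are no part of the job. Leave any purple, red or turquoise look-alike of the big_weight alone.

How it is judged:
By the outcome, as a careful person would: the job done as asked, in the order asked, and still so for the second after the job is handed in, while the arm keeps its last pose, push and grip.
It also fails if it takes over 67 s, if anything falls off the work surface, if the arm or the gripper's body presses on something with over 40 N, if the wrist force passes 120 N, or if a joint passes its speed limit or range.

## Working session

There is one attempt and no reset: what is moved stays moved. The work goes in short steps, Python scripts to look and compute and a tool call to move; the robot and the scene stay as the last step left them, time stands still between calls to the robot, and variables do not carry over. Pictures are saved under pics/ and viewed, and the job is handed in when it is done.

Besides the shell and the picture viewer there is one more tool, called after "Call:" as name(argument=value, ...) on one line, values as JSON. send_rows: Moves the arm, as the interface text tells. Its arguments: {"type":"object","properties":{"deltas":{"type":"array","items":{"type":"object","properties":{"tx":{"type":"number"},"ty":{"type":"number"},"tz":{"type":"number"},"ax":{"type":"number"},"ay":{"type":"number"},"az":{"type":"number"},"grip":{"type":"number"}}}}},"required":["deltas"]}

```bash
mkdir -p pics; cat > h.py <<'E'
import numpy as np,cv2
from plant import r
def snap(n,tag):
    s=r.snapshot(n); np.savez(f'{tag}.npz',**{k:np.array(v) for k,v in s.items()})
    cv2.imwrite(f'pics/{tag}.png',cv2.cvtColor(s['image'],cv2.COLOR_RGB2BGR)); return s
def load(tag): return dict(np.load(f'{tag}.npz'))
def ray(s,u,v):
    K=s['K'];k1=float(s['k1']);xd=(u-K[0,2])/K[0,0];yd=(v-K[1,2])/K[1,1]
    rd=np.hypot(xd,yd);q=rd
    for _ in range(30): q=rd/(1+k1*q*q)
    f=1 if rd==0 else q/rd
    d=np.array([xd*f,-yd*f,-1.]);E=s['extrinsics'];R=E[:3,:3]
    return -R.T@E[:3,3],R.T@d
def onz(s,u,v,z):
    o,d=ray(s,u,v);return o+d*(z-o[2])/d[2]
def rng(s,u,v):
    o,d=ray(s,u,v);return o+d*float(s['range_z'][int(round(v)),int(round(u))])
def proj(s,p):
    E=s['extrinsics'];c=E[:3,:3]@np.array(p)+E[:3,3];x=c[0]/-c[2];y=-c[1]/-c[2];f=1+float(s['k1'])*(x*x+y*y)
    return s['K'][0,0]*x*f+s['K'][0,2],s['K'][1,1]*y*f+s['K'][1,2]
E
python3 - <<'E'
from h import *
for n in ['top','side','wrist']: 
    s=snap(n,n+'0');print(n,s['K'].tolist(),s['k1'],s['extrinsics'].round(3).tolist())
st=r.get_state();print(st,r.tcp_to_grasp)
E
```

```text
top [[352.96240817580184, 0.0, 257.6671338666195], [0.0, 352.96240817580184, 189.60358665369986], [0.0, 0.0, 1.0]] -0.016303532548813022 [[-0.012, -0.999, -0.03, -49.831], [0.992, -0.015, 0.123, -575.503], [-0.124, -0.029, 0.992, -863.811], [0.0, 0.0, 0.0, 1.0]]
side [[498.995521291696, 0.0, 257.1593296289575], [0.0, 498.995521291696, 192.7128692704945], [0.0, 0.0, 1.0]] 0.03976868617574592 [[0.991, -0.136, -0.022, -560.827], [0.1, 0.602, 0.792, -87.136], [-0.094, -0.787, 0.61, -1250.883], [0.0, 0.0, 0.0, 1.0]]
wrist [[269.2974839682448, 0.0, 258.03041790912306], [0.0, 269.2974839682448, 194.54680144066688], [0.0, 0.0, 1.0]] -0.05110244509280264 [[0.323, -0.946, -0.001, -573.85], [0.92, 0.314, -0.236, 26.293], [0.224, 0.075, 0.972, -390.294], [0.0, 0.0, 0.0, 1.0]]
{'clock': 0.15, 'joints': array([-1.26201726e+00,  3.20127848e-01,  1.56537785e+00, -7.29793770e-06,
        1.25739860e+00, -1.99880575e-02]), 'joint_velocities': array([-1.36537031e-03, -1.98477775e-03, -2.19341435e-03,  3.55754021e-04,
       -1.55224669e-05, -1.97309987e-03]), 'joint_efforts': array([-3.20764029e-04, -4.12777090e+01, -2.32154739e+01,  7.27981422e-02,
        4.33504838e-02, -9.38067160e-05]), 'position': array([ 185.54537522, -543.84582592,  213.33143222]), 'tool_rot': array([ 9.86519022e-01,  1.63645313e-01, -9.78038092e-05, -6.48500373e-04]), 'wrist_force': array([-0.08451151,  0.34839826,  0.120124  ]), 'moment': array([ 0.01071029, -0.01209041,  0.00926259]), 'finger_gap': 91.16647212140474} 18.8
```

View pics/top0.png

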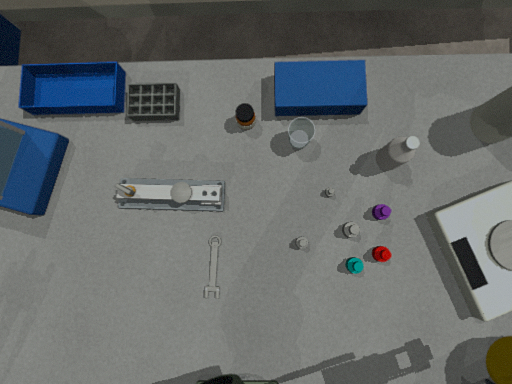

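View pics/side0.png

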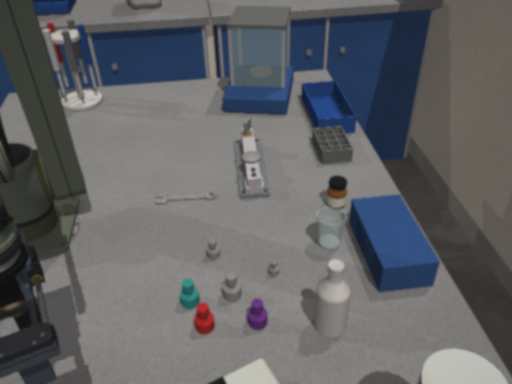

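View pics/wrist0.png

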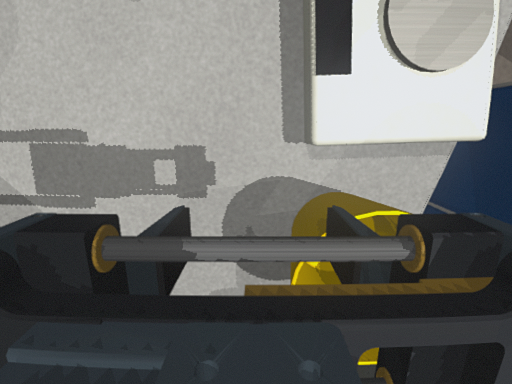

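Three steel-grey weights appear in the top view: (351,230), (302,243) and (329,192). (351,230) looks largest. The purple (382,212), red (382,254) and turquoise (355,266) ones are decoys. The stand is at (170,194), with its thumbscrew at (125,189). I'll enlarge the crops and measure.

```bash
python3 - <<'E'
from h import *
t=load('top0');s=load('side0')
a=cv2.resize(t['image'][170:290,280:410],None,fx=3,fy=3,interpolation=cv2.INTER_CUBIC)
b=cv2.resize(s['image'][225:345,165:295],None,fx=3,fy=3,interpolation=cv2.INTER_CUBIC)
cv2.imwrite('pics/c1.png',cv2.cvtColor(np.hstack([a,b]),cv2.COLOR_RGB2BGR))
a=cv2.resize(t['image'][170:220,105:235],None,fx=5,fy=5,interpolation=cv2.INTER_CUBIC)
b=cv2.resize(s['image'][115:205,220:290],None,fx=3,fy=3,interpolation=cv2.INTER_CUBIC)
b2=np.zeros((270,650,3),np.uint8);b2[:,:210]=b
cv2.imwrite('pics/c2.png',cv2.cvtColor(np.vstack([a,b2]),cv2.COLOR_RGB2BGR))
for n,u,v in [('A',351,230),('B',302,243),('C',329,192)]:
    # heights map around
    P=np.array([rng(t,uu,vv) for uu in range(u-16,u+17) for vv in range(v-16,v+17)])
    up=P[P[:,2]>8]; lo,hi=up.min(0),up.max(0)
    print(n,lo.round(),hi.round())
    top=up[up[:,2]>hi[2]-12];print(' top ctr',top.mean(0).round(1),len(top))
    print(' ray at z', onz(t,u,v,60).round(1))
P=np.array([rng(t,uu,vv) for uu in range(108,232) for vv in range(172,216)])
for z0,z1 in [(6,18),(52,63),(63,80),(85,120)]:
    q=P[(P[:,2]>z0)&(P[:,2]<z1)];print(z0,z1,len(q),q.mean(0).round(1),q.min(0).round(),q.max(0).round())
E
```

```text
A [ 452. -311.    9.] [490. -83. 926.]
 top ctr [463.5 -83.5 926.3] 5
 ray at z [ 469.5 -283.4   60. ]
B [ 426. -181.    8.] [463. -83. 926.]
 top ctr [463.5 -83.5 926.3] 2
 ray at z [ 439.7 -164.2   60. ]
C [ 463. -254.    8.] [581. -83. 926.]
 top ctr [463.5 -83.5 926.3] 4
 ray at z [ 563.  -233.7   60. ]
6 18 1458 [565.  174.4  12.1] [525.  31.   6.] [615. 311.  17.]
52 63 1010 [568.5 162.4  59.9] [543.  38.  52.] [591. 296.  63.]
63 80 470 [568.5 142.   69.4] [543.  44.  63.] [593. 291.  80.]
85 120 85 [572.5 257.7 104.7] [562. 244.  85.] [585. 277. 113.]
```

View pics/c1.png

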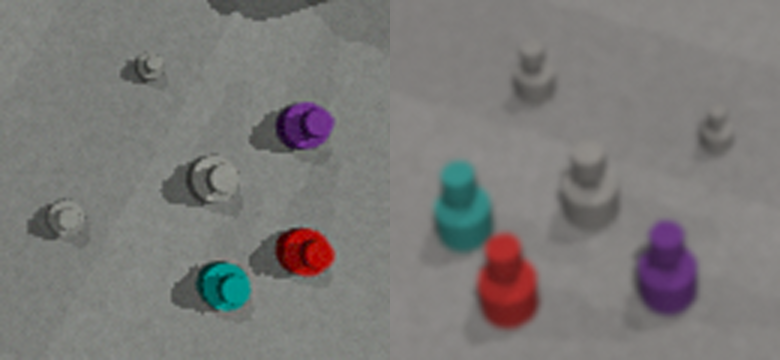

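View pics/c2.png

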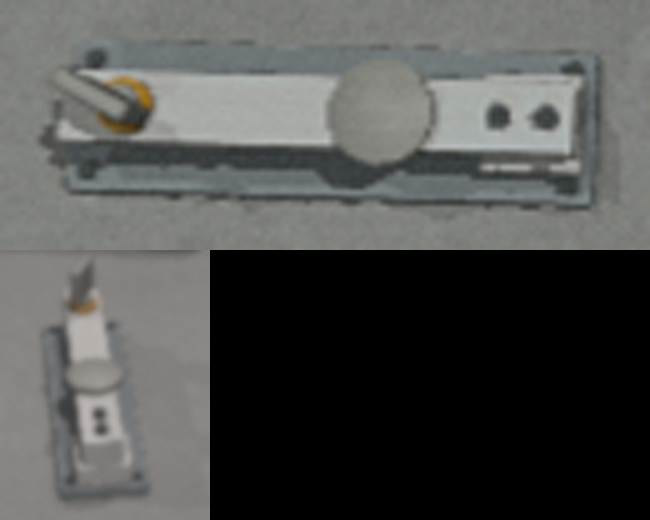

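In the crops, the grey weight at top (351,230) / side (232,288) is clearly the largest of the three steel ones. The other two greys are smaller and the three coloured ones are decoys, so it's big_weight. Next, precise positions.

```bash
python3 - <<'E'
from h import *
t=load('top0');s=load('side0')
def pts(S,u0,u1,v0,v1):
    return np.array([np.r_[rng(S,u,v),u,v] for u in range(u0,u1) for v in range(v0,v1) if S['range_z'][v,u]>0])
for nm,S,box in [('top',t,(335,368,214,247)),('side',s,(214,250,268,306))]:
    P=pts(S,*box)
    for z0,z1 in [(6,30),(42,56),(57,63)]:
        q=P[(P[:,2]>z0)&(P[:,2]<z1)]
        if len(q): print(nm,z0,len(q),q.mean(0).round(1),q.min(0).round(),q.max(0).round())
# decoys/other objs
for n,(u,v) in dict(purple=(382,212),red=(382,254),turq=(355,266),mid=(302,243),small=(329,192)).items():
    print(n,onz(t,u,v,30).round())
P=pts(t,108,232,172,216)
# base corners/ direction: dome rim by height
q=P[(P[:,2]>63)&(P[:,2]<80)&(P[:,1]>100)&(P[:,1]<200)]
m=np.zeros((384,512),np.uint8);m[q[:,4].astype(int),q[:,3].astype(int)]=255
c=max(cv2.findContours(m,0,1)[0],key=cv2.contourArea);(x,y),rad=cv2.minEnclosingCircle(c);e=cv2.fitEllipse(c)
print('disc px',x,y,rad,e,onz(t,x,y,67).round(1),onz(t,*e[0],67).round(1),onz(t,x+rad,y,67)-onz(t,x-rad,y,67))
q=P[(P[:,2]>10)&(P[:,2]<14)];rc=cv2.minAreaRect(q[:,:2].astype(np.float32));print('base',rc)
q=P[(P[:,2]>58)&(P[:,2]<62)];rc=cv2.minAreaRect(q[:,:2].astype(np.float32));print('beam',rc)
q=P[(P[:,2]>100)&(P[:,2]<114)];print('wing',q[:,:2].mean(0),q[:,:2].min(0),q[:,:2].max(0),cv2.minAreaRect(q[:,:2].astype(np.float32)))
q=q[q[:,2]>106];print(q.round())
E
```

```text
top 6 123 [ 471.7 -285.    25.1  348.4  229.3] [ 452. -320.    6.  342.  222.] [ 490. -272.   30.  360.  237.]
top 42 13 [ 470.4 -282.8   52.1  350.   229.7] [ 462. -289.   45.  348.  225.] [ 482. -280.   56.  353.  233.]
top 57 65 [ 472.1 -291.9   60.   354.4  228.9] [ 462. -303.   58.  350.  225.] [ 482. -281.   63.  359.  233.]
side 6 249 [ 472.3 -303.5   22.1  232.1  291. ] [ 435. -316.    6.  215.  280.] [ 493. -280.   30.  241.  303.]
side 42 47 [ 471.7 -302.5   48.8  231.1  281.9] [ 461. -306.   42.  226.  278.] [ 483. -296.   56.  236.  285.]
side 57 80 [ 472.5 -295.2   59.9  230.8  275.5] [ 462. -307.   57.  226.  271.] [ 483. -282.   63.  236.  280.]
purple [ 514. -370.   30.]
red [ 410. -364.   30.]
turq [ 381. -296.   30.]
mid [ 439. -167.   30.]
small [ 566. -239.   30.]
disc px 180.1516876220703 191.21910095214844 10.993619918823242 ((180.4154052734375, 191.7511444091797), (20.133663177490234, 20.74994659423828), 84.86612701416016) [569.7 133.2  67. ] [568.4 132.5  67. ] [ -0.83191189 -54.82386525   0.        ]
base ((569.9218139648438, 170.72500610351562), (276.8100280
[... 1291 characters left out ...]
 [574. 257. 109. 124. 188.]
 [572. 256. 111. 124. 189.]
 [569. 257. 110. 124. 190.]
 [567. 257. 109. 124. 191.]
 [574. 254. 111. 125. 188.]
 [572. 254. 110. 125. 189.]
 [569. 253. 113. 125. 190.]
 [567. 254. 110. 125. 191.]
 [565. 255. 107. 125. 192.]
 [572. 252. 108. 126. 189.]
 [569. 252. 108. 126. 190.]
 [567. 253. 108. 126. 191.]
 [564. 251. 111. 126. 192.]
 [572. 251. 107. 127. 189.]
 [569. 250. 109. 127. 190.]
 [567. 250. 107. 127. 191.]
 [564. 249. 110. 127. 192.]
 [562. 250. 107. 127. 193.]
 [570. 248. 106. 128. 190.]
 [567. 248. 107. 128. 191.]
 [564. 247. 109. 128. 192.]
 [562. 246. 110. 128. 193.]
 [569. 245. 108. 129. 190.]
 [567. 245. 108. 129. 191.]
 [565. 246. 107. 129. 192.]]
```

big_weight is at about (472,-292) and the dome at about (569,132.5). The stand is yawed −2.5°, and the screw is at about (574.4,262.4) with its wing at 59° (q≈2.06). Now I'll hover over the weight.

Call:
send_rows(deltas=[{"tx": 0.036, "ty": 0.032, "az": 5, "grip": 0.09}, {"tx": 0.036, "ty": 0.032, "az": 5, "grip": 0.09}, {"tx": 0.036, "ty": 0.032, "az": 5, "grip": 0.09}, {"tx": 0.036, "ty": 0.032, "az": 5, "grip": 0.09}, {"tx": 0.036, "ty": 0.032, "az": 5, "grip": 0.09}, {"tx": 0.036, "ty": 0.032, "az": 5, "grip": 0.08}, {"tx": 0.036, "ty": 0.032, "az": 5, "grip": 0.07}, {"tx": 0.033, "ty": 0.03, "az": 4, "grip": 0.07}])

```text
$.deltas[0]: bad value
```

```bash
python3 - <<'E'
from h import *
s=snap('wrist','w1');st=r.get_state()
for k in ['clock','position','tool_rot','joints','wrist_force','finger_gap']: print(k,st[k])
print(proj(s,(472,-292,60)),proj(s,(472,-292,0)))
E
```

```text
clock 0.2
position [ 185.59042865 -543.91680712  213.44988207]
tool_rot [ 9.86513247e-01  1.63680575e-01 -8.10928930e-05 -5.26241424e-04]
joints [-1.26197887e+00  3.20052681e-01  1.56518407e+00 -9.51338014e-06
  1.25742077e+00 -2.00204466e-02]
wrist_force [-0.02102516  0.07895065 -0.90049371]
finger_gap 91.22040967593408
(np.float64(119.63689240690667), np.float64(-143.13880604914564)) (np.float64(141.36370320276455), np.float64(-101.62152063462148))
```

View pics/w1.png

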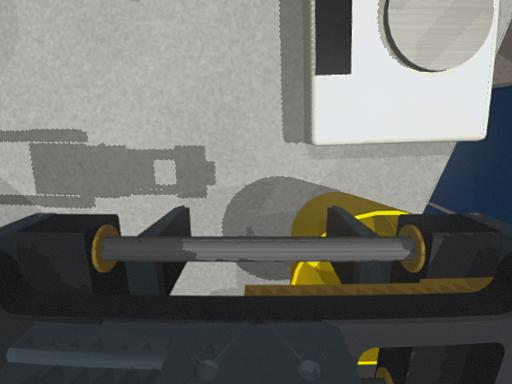

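The call was refused, probably because every row needs all the keys. Resending with all of them.

Call:
send_rows(deltas=[{"tx": 0.036, "ty": 0.032, "tz": 0, "ax": 0, "ay": 0, "az": 5, "grip": 0.09}, {"tx": 0.036, "ty": 0.032, "tz": 0, "ax": 0, "ay": 0, "az": 5, "grip": 0.09}, {"tx": 0.036, "ty": 0.032, "tz": 0, "ax": 0, "ay": 0, "az": 5, "grip": 0.09}, {"tx": 0.036, "ty": 0.032, "tz": 0, "ax": 0, "ay": 0, "az": 5, "grip": 0.09}, {"tx": 0.036, "ty": 0.032, "tz": 0, "ax": 0, "ay": 0, "az": 5, "grip": 0.09}, {"tx": 0.036, "ty": 0.032, "tz": 0, "ax": 0, "ay": 0, "az": 5, "grip": 0.08}, {"tx": 0.036, "ty": 0.032, "tz": 0, "ax": 0, "ay": 0, "az": 5, "grip": 0.07}, {"tx": 0.033, "ty": 0.03, "tz": 0, "ax": 0, "ay": 0, "az": 4, "grip": 0.07}])

```text
clock: 1.2
position: [475.8, -283.3, 211.8]
tool_rot: [0.871, 0.49, -0.001, -0.001]
wrist_force: [0.1, -0.4, 0.1]
finger_gap: 69.9
```

```bash
cat > st.py <<'E'
from h import *
from scipy.spatial.transform import Rotation as Ro
def pst():
    st=r.get_state();R=Ro.from_quat(st['tool_rot']).as_matrix()
    print('t',round(st['clock'],2),'pos',st['position'].round(1),'zaxis',R[:,2].round(4),'yaw_y',round(float(np.degrees(np.arctan2(R[1,1],R[0,1]))),2),'j',st['joints'].round(3),'F',st['wrist_force'].round(2),'M',st['moment'].round(3),'gap',round(float(st['finger_gap']),1))
E
python3 - <<'E'
from st import *
pst()
s=snap('wrist','w1')
print(proj(s,(472,-292,60)),proj(s,(472,-292,0)))
E
```

```text
t 1.2 pos [ 475.8 -283.3  211.8] zaxis [-1.7e-03  6.0e-04 -1.0e+00] yaw_y -31.26 j [-0.558  0.289  1.615 -0.     1.239 -0.012] F [ 0.06 -0.37  0.14] M [-0.053 -0.111  0.047] gap 69.9
(np.float64(259.222923240208), np.float64(192.54660417504684)) (np.float64(259.0980464202607), np.float64(183.03715489289667))
```

View pics/w1.png

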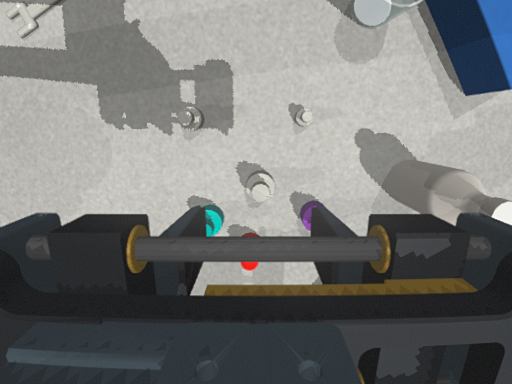

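The wrist view shows the big weight's knob at about (260,190), with the prediction at (259,192). The stereo position is confirmed, so I'll refine it.

```bash
python3 - <<'E'
from h import *
s=load('w1')
P=np.array([np.r_[rng(s,u,v),u,v] for u in range(235,290) for v in range(165,215)])
q=P[(P[:,2]>55)&(P[:,2]<66)];print(len(q),q.mean(0).round(1),q.min(0).round(1),q.max(0).round(1))
a=q[:,3:].astype(np.int32);m=np.zeros((384,512),np.uint8);m[a[:,1],a[:,0]]=255
c=max(cv2.findContours(m,0,1)[0],key=cv2.contourArea);e=cv2.fitEllipse(c);print(e,onz(s,*e[0],60))
E
```

```text
278 [ 473.8 -292.2   60.6  260.6  192. ] [ 462.  -303.8   55.2  251.   183. ] [ 485.2 -281.1   62.6  270.   201. ]
((260.5359191894531, 192.00311279296875), (18.041330337524414, 18.154769897460938), 158.2588653564453) [ 473.74113169 -292.2507732    60.        ]
```

Call:
send_rows(deltas=[{"tx": -0.003, "ty": -0.009, "tz": -0.02, "ax": 0, "ay": 0, "az": 0, "grip": 0.065}, {"tx": 0, "ty": 0, "tz": -0.04, "ax": 0, "ay": 0, "az": 0, "grip": 0.065}, {"tx": 0, "ty": 0, "tz": -0.04, "ax": 0, "ay": 0, "az": 0, "grip": 0.065}, {"tx": 0, "ty": 0, "tz": -0.03, "ax": 0, "ay": 0, "az": 0, "grip": 0.065}, {"tx": 0, "ty": 0, "tz": 0, "ax": 0, "ay": 0, "az": 0, "grip": 0.065}])

```text
clock: 1.88
position: [477.7, -287.5, 78.4]
tool_rot: [0.87, 0.494, 0.002, -0.001]
wrist_force: [0.3, 0.4, 0.5]
finger_gap: 64.7
```

```bash
python3 - <<'E'
from st import *
pst()
s=snap('wrist','w2')
P=np.array([np.r_[rng(s,u,v),u,v] for u in range(200,320) for v in range(120,230)])
q=P[(P[:,2]>52)&(P[:,2]<66)];print(len(q),q.mean(0).round(1),q.min(0).round(1),q.max(0).round(1))
E
```

```text
t 1.88 pos [ 477.7 -287.5   78.4] zaxis [ 0.0033  0.0032 -1.    ] yaw_y -30.81 j [-0.565  0.412  1.797  0.006  0.932 -0.031] F [0.29 0.35 0.46] M [-0.002 -0.067  0.039] gap 64.7
434 [ 476.4 -287.2   59.7  256.4  222.1] [ 463.4 -298.1   52.2  241.   212. ] [ 485.1 -280.5   62.2  272.   229. ]
```

View pics/w2.png

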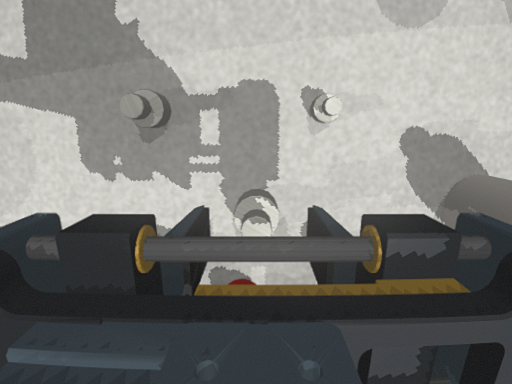

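Call:
send_rows(deltas=[{"tx": -0.005, "ty": -0.005, "tz": 0, "ax": -0.18, "ay": 0.19, "az": 0, "grip": 0.065}, {"tx": 0, "ty": 0, "tz": -0.01, "ax": 0, "ay": 0, "az": 0, "grip": 0.065}, {"tx": 0, "ty": 0, "tz": -0.01, "ax": 0, "ay": 0, "az": 0, "grip": 0.065}])

```text
clock: 2.3
position: [475.8, -295.5, 63.2]
tool_rot: [0.87, 0.494, 0.003, 0.005]
wrist_force: [-0.6, -0.1, -0.0]
finger_gap: 65.0
```

```bash
python3 - <<'E'
from st import *
pst()
E
```

```text
t 2.3 pos [ 475.8 -295.5   63.2] zaxis [ 0.0099 -0.0068 -0.9999] yaw_y -30.83 j [-0.576  0.428  1.816 -0.     0.885 -0.038] F [-0.62 -0.12 -0.03] M [ 0.008 -0.008  0.001] gap 65.0
```

Call:
send_rows(deltas=[{"tx": 0, "ty": 0, "tz": 0, "ax": 0, "ay": 0, "az": 0, "grip": 0.065}, {"tx": 0, "ty": 0, "tz": 0, "ax": 0, "ay": 0, "az": 0, "grip": 0.065}])

```text
clock: 2.55
position: [475.4, -295.2, 62.5]
tool_rot: [0.87, 0.494, 0.002, 0.005]
wrist_force: [-0.4, -0.2, -0.4]
finger_gap: 65.0
```

```bash
python3 - <<'E'
from st import *
pst()
r.snapshot('top');pst()
E
```

```text
t 2.55 pos [ 475.4 -295.2   62.5] zaxis [ 0.0089 -0.0061 -0.9999] yaw_y -30.84 j [-0.576  0.429  1.817 -0.     0.885 -0.038] F [-0.43 -0.23 -0.35] M [-0.023 -0.009 -0.042] gap 65.0
t 2.6 pos [ 475.4 -295.1   62.5] zaxis [ 0.0087 -0.006  -0.9999] yaw_y -30.83 j [-0.576  0.429  1.817 -0.     0.885 -0.038] F [-0.19 -0.29 -0.  ] M [ 0.034 -0.044 -0.042] gap 65.1
```

Call:
send_rows(deltas=[{"tx": -0.0024, "ty": 0.003, "tz": 0, "ax": 0.34, "ay": 0.5, "az": 0, "grip": 0.065}, {"tx": 0, "ty": 0, "tz": 0, "ax": 0, "ay": 0, "az": 0, "grip": 0.065}])

```text
clock: 2.85
position: [473.0, -291.9, 62.8]
tool_rot: [0.87, 0.494, -0.0, -0.0]
wrist_force: [-0.3, -0.4, 0.5]
finger_gap: 65.2
```

```bash
python3 - <<'E'
from st import *
pst()
E
```

```text
t 2.85 pos [ 473.  -291.9   62.8] zaxis [-1.e-04  1.e-04 -1.e+00] yaw_y -30.83 j [-0.574  0.429  1.817  0.     0.896 -0.036] F [-0.34 -0.41  0.48] M [ 0.021 -0.024  0.002] gap 65.2
```

Call:
send_rows(deltas=[{"tx": 0, "ty": 0, "tz": -0.01, "ax": 0, "ay": 0, "az": 0, "grip": 0.065}, {"tx": 0, "ty": 0, "tz": 0, "ax": 0, "ay": 0, "az": 0, "grip": 0.065}, {"tx": 0, "ty": 0, "tz": -0.01, "ax": 0, "ay": 0, "az": 0, "grip": 0.065}, {"tx": 0, "ty": 0, "tz": 0, "ax": 0, "ay": 0, "az": 0, "grip": 0.065}, {"tx": 0, "ty": 0, "tz": -0.009, "ax": 0, "ay": 0, "az": 0, "grip": 0.065}, {"tx": 0, "ty": 0, "tz": 0, "ax": 0, "ay": 0, "az": 0, "grip": 0.065}])

```text
clock: 3.6
position: [472.8, -291.8, 31.3]
tool_rot: [0.87, 0.494, -0.0, -0.0]
wrist_force: [-0.2, 0.1, 0.7]
finger_gap: 64.9
```

```bash
python3 - <<'E'
from st import *
pst()
E
```

```text
t 3.6 pos [ 472.8 -291.8   31.3] zaxis [-9.e-04  5.e-04 -1.e+00] yaw_y -30.82 j [-0.574  0.468  1.849 -0.     0.826 -0.036] F [-0.15  0.13  0.68] M [-0.01  -0.077 -0.002] gap 64.9
```

Call:
send_rows(deltas=[{"tx": 0, "ty": 0, "tz": 0.0017, "ax": 0, "ay": 0, "az": 0, "grip": 0.04}, {"tx": 0, "ty": 0, "tz": 0, "ax": 0, "ay": 0, "az": 0, "grip": 0.03}, {"tx": 0, "ty": 0, "tz": 0, "ax": 0, "ay": 0, "az": 0, "grip": 0.025}, {"tx": 0, "ty": 0, "tz": 0, "ax": 0, "ay": 0, "az": 0, "grip": 0.01}, {"tx": 0, "ty": 0, "tz": 0, "ax": 0, "ay": 0, "az": 0, "grip": 0.01}, {"tx": 0, "ty": 0, "tz": 0, "ax": 0, "ay": 0, "az": 0, "grip": 0.01}])

```text
clock: 4.35
position: [473.2, -292.0, 33.7]
tool_rot: [0.87, 0.494, 0.0, 0.0]
wrist_force: [0.3, 0.3, 0.0]
finger_gap: 23.1
```

```bash
python3 - <<'E'
from st import *
pst()
s=snap('wrist','w3')
P=np.array([np.r_[rng(s,u,v),u,v] for u in range(200,320) for v in range(100,260)])
q=P[(P[:,2]>52)&(P[:,2]<66)];print(len(q),q.mean(0).round(1),q.min(0).round(1),q.max(0).round(1))
E
```

```text
t 4.35 pos [ 473.2 -292.    33.7] zaxis [ 2.e-04 -2.e-04 -1.e+00] yaw_y -30.82 j [-0.574  0.465  1.847 -0.     0.83  -0.036] F [0.31 0.29 0.01] M [-0.067 -0.082  0.018] gap 23.1
621 [ 479.8 -280.5   58.5  257.8  224.7] [ 462.9 -293.9   52.   218.   213. ] [ 501.1 -265.3   66.   297.   235. ]
```

View pics/w3.png

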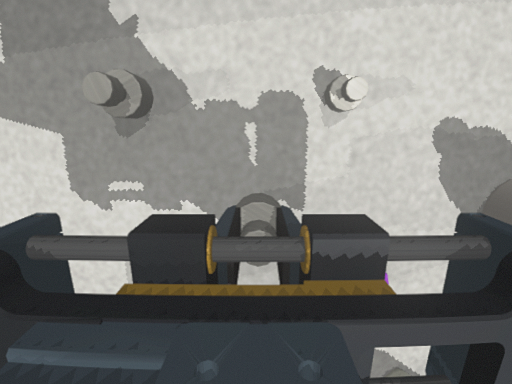

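The knob is gripped (gap 23.1), and the wrist picture shows it between the pads at about (258,225). Lifting.

Call:
send_rows(deltas=[{"tx": 0, "ty": 0, "tz": 0.008, "ax": 0, "ay": 0, "az": 0, "grip": 0.01}, {"tx": 0, "ty": 0, "tz": 0.015, "ax": 0, "ay": 0, "az": 0, "grip": 0.01}, {"tx": 0, "ty": 0, "tz": 0.025, "ax": 0, "ay": 0, "az": 0, "grip": 0.01}, {"tx": 0, "ty": 0, "tz": 0.025, "ax": 0, "ay": 0, "az": 0, "grip": 0.01}, {"tx": 0, "ty": 0, "tz": 0.025, "ax": 0, "ay": 0, "az": 0, "grip": 0.01}, {"tx": 0, "ty": 0, "tz": 0.02, "ax": 0, "ay": 0, "az": 0, "grip": 0.01}, {"tx": 0, "ty": 0, "tz": 0.01, "ax": 0, "ay": 0, "az": 0, "grip": 0.01}, {"tx": 0, "ty": 0, "tz": 0, "ax": 0, "ay": 0, "az": 0, "grip": 0.01}])

```text
clock: 5.4
position: [470.9, -290.5, 168.5]
tool_rot: [0.87, 0.494, -0.001, -0.001]
wrist_force: [0.4, 1.0, -4.2]
finger_gap: 22.9
```

```bash
python3 - <<'E'
from st import *
pst();snap('side','s1')
E
```

```text
t 5.4 pos [ 470.9 -290.5  168.5] zaxis [-0.0022  0.0014 -1.    ] yaw_y -30.82 j [-0.574  0.32   1.684  0.     1.14  -0.036] F [ 0.44  1.04 -4.24] M [-0.059 -0.051  0.012] gap 22.9
```

View pics/s1.png

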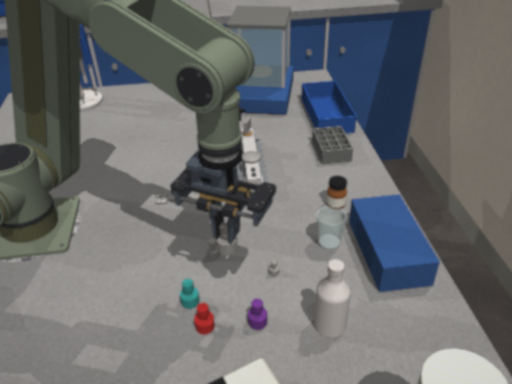

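The weight is lifted and hangs upright at side (225,250), with about 4.2 N on the wrist. Carrying it to the stand.

Call:
send_rows(deltas=[{"tx": 0.003, "ty": 0.012, "tz": 0.002, "ax": 0, "ay": 0, "az": 1, "grip": 0.01}, {"tx": 0.006, "ty": 0.024, "tz": 0, "ax": 0, "ay": 0, "az": 2, "grip": 0.01}, {"tx": 0.008, "ty": 0.036, "tz": 0, "ax": 0, "ay": 0, "az": 3, "grip": 0.01}, {"tx": 0.009, "ty": 0.04, "tz": 0, "ax": 0, "ay": 0, "az": 4, "grip": 0.01}, {"tx": 0.009, "ty": 0.04, "tz": 0, "ax": 0, "ay": 0, "az": 4, "grip": 0.01}, {"tx": 0.009, "ty": 0.04, "tz": 0, "ax": 0, "ay": 0, "az": 4, "grip": 0.01}, {"tx": 0.009, "ty": 0.04, "tz": 0, "ax": 0, "ay": 0, "az": 4, "grip": 0.01}, {"tx": 0.009, "ty": 0.04, "tz": 0, "ax": 0, "ay": 0, "az": 4, "grip": 0.01}])

```text
clock: 6.45
position: [529.6, -5.6, 163.4]
tool_rot: [0.731, 0.682, -0.005, -0.008]
wrist_force: [-0.0, -0.6, -4.1]
finger_gap: 23.2
```

Call:
send_rows(deltas=[{"tx": 0.009, "ty": 0.036, "tz": 0, "ax": 0, "ay": 0, "az": 4, "grip": 0.01}, {"tx": 0.007, "ty": 0.03, "tz": 0, "ax": 0, "ay": 0, "az": 4, "grip": 0.01}, {"tx": 0.005, "ty": 0.02, "tz": 0, "ax": 0, "ay": 0, "az": 3, "grip": 0.01}, {"tx": 0.002, "ty": 0.01, "tz": 0, "ax": 0, "ay": 0, "az": 1, "grip": 0.01}, {"tx": 0, "ty": 0, "tz": 0, "ax": 0, "ay": 0, "az": 0, "grip": 0.01}, {"tx": 0, "ty": 0, "tz": 0, "ax": 0, "ay": 0, "az": 0, "grip": 0.01}])

```text
clock: 7.2
position: [549.1, 99.1, 159.1]
tool_rot: [0.65, 0.76, -0.009, -0.011]
wrist_force: [-0.9, -0.2, -4.5]
finger_gap: 23.3
```

```bash
python3 - <<'E'
from st import *
pst();snap('wrist','w4')
E
```

```text
t 7.2 pos [549.1  99.1 159.1] zaxis [-2.830e-02 -4.000e-04 -9.996e-01] yaw_y 8.91 j [ 0.155  0.348  1.668  0.004  1.154 -0.002] F [-0.94 -0.24 -4.47] M [-0.06  -0.151 -0.036] gap 23.3
```

View pics/w4.png

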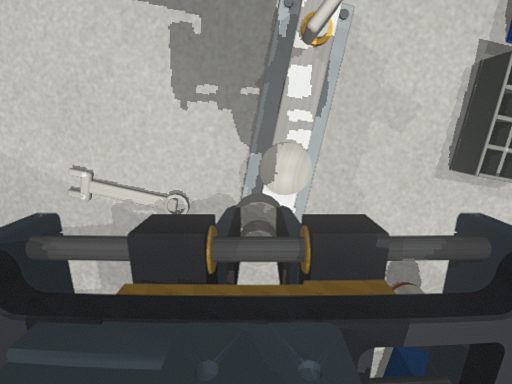

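The wrist view shows the dome disc at about (286,168), the screw hub at (317,28), and the held weight at (258,215). I'll measure the dome and wing from here.

```bash
python3 - <<'E'
from h import *
s=load('w4')
def comp(u0,u1,v0,v1,z0,z1,zp):
    P=np.array([np.r_[rng(s,u,v),u,v] for u in range(u0,u1) for v in range(v0,v1) if s['range_z'][v,u]>0])
    q=P[(P[:,2]>z0)&(P[:,2]<z1)];a=q[:,3:].astype(int);m=np.zeros((384,512),np.uint8);m[a[:,1],a[:,0]]=255
    c=max(cv2.findContours(m,0,1)[0],key=cv2.contourArea)
    w=np.array([onz(s,*p[0],zp)[:2] for p in c],np.float32)
    return q,c,w
q,c,w=comp(245,325,125,200,63.5,78,67)
(x,y),rad=cv2.minEnclosingCircle(w);print('enc',x,y,rad)
A=np.c_[2*w,np.ones(len(w))];sol=np.linalg.lstsq(A,(w**2).sum(1),rcond=None)[0];print('lsq circle',sol[:2],np.sqrt(sol[2]+sol[0]**2+sol[1]**2))
print('zmax',np.percentile(q[:,2],98))
q,c,w=comp(295,350,0,40,95,120,109);print('wing',len(q),cv2.minAreaRect(q[:,:2].astype(np.float32)),q[:,:3].mean(0))
q,c,w=comp(240,360,0,200,55,62,60);print('beam',cv2.minAreaRect(q[:,:2].astype(np.float32)))
E
```

```text
enc 568.6608276367188 131.71571350097656 26.191741943359375
lsq circle [568.95808021 131.81140913] 25.418100014671868
zmax 74.18393613023683
wing 613 ((573.2058715820312, 259.080810546875), (36.366943359375, 10.595232963562012), 61.37965393066406) [571.3300353  254.22616539 107.87090103]
beam ((571.505859375, 194.54269409179688), (192.56317138671875, 37.251380920410156), 87.28858947753906)
```

Call:
send_rows(deltas=[{"tx": 0.01, "ty": 0.016, "tz": 0, "ax": 0, "ay": -0.8, "az": 0, "grip": 0.01}, {"tx": 0, "ty": 0, "tz": 0, "ax": 0, "ay": 0, "az": 0, "grip": 0.01}, {"tx": 0.01, "ty": 0.016, "tz": 0, "ax": 0, "ay": -0.8, "az": 0, "grip": 0.01}, {"tx": 0, "ty": 0, "tz": 0, "ax": 0, "ay": 0, "az": 0, "grip": 0.01}, {"tx": 0, "ty": 0, "tz": 0, "ax": 0, "ay": 0, "az": 0, "grip": 0.01}])

```text
clock: 7.88
position: [570.9, 132.2, 159.4]
tool_rot: [0.651, 0.759, 0.001, 0.001]
wrist_force: [-0.3, 0.6, -3.7]
finger_gap: 23.3
```

```bash
python3 - <<'E'
from st import *
pst()
E
```

```text
t 7.88 pos [570.9 132.2 159.4] zaxis [ 0.0023  0.     -1.    ] yaw_y 8.75 j [ 0.208  0.374  1.625 -0.     1.14   0.056] F [-0.32  0.59 -3.67] M [-0.033 -0.134  0.064] gap 23.3
```

Call:
send_rows(deltas=[{"tx": -0.0019, "ty": 0, "tz": -0.01, "ax": 0, "ay": 0.13, "az": 0, "grip": 0.01}, {"tx": 0, "ty": 0, "tz": 0, "ax": 0, "ay": 0, "az": 0, "grip": 0.01}, {"tx": 0, "ty": 0, "tz": -0.01, "ax": 0, "ay": 0, "az": 0, "grip": 0.01}, {"tx": 0, "ty": 0, "tz": 0, "ax": 0, "ay": 0, "az": 0, "grip": 0.01}, {"tx": 0, "ty": 0, "tz": -0.01, "ax": 0, "ay": 0, "az": 0, "grip": 0.01}, {"tx": 0, "ty": 0, "tz": 0, "ax": 0, "ay": 0, "az": 0, "grip": 0.01}, {"tx": 0, "ty": 0, "tz": -0.01, "ax": 0, "ay": 0, "az": 0, "grip": 0.01}, {"tx": 0, "ty": 0, "tz": 0, "ax": 0, "ay": 0, "az": 0, "grip": 0.01}])

```text
clock: 8.88
position: [568.0, 131.4, 115.8]
tool_rot: [0.651, 0.759, -0.001, -0.001]
wrist_force: [-0.4, -0.5, -3.5]
finger_gap: 23.4
```

```bash
python3 - <<'E'
from st import *
pst();s=snap('side','s2')
im=cv2.cvtColor(s['image'],cv2.COLOR_RGB2BGR)
u,v=map(int,proj(s,(569,132,90)));cv2.imwrite('pics/s2c.png',cv2.resize(im[v-50:v+60,u-60:u+70],None,fx=5,fy=5,interpolation=cv2.INTER_CUBIC));print(u,v)
E
```

```text
t 8.88 pos [568.  131.4 115.8] zaxis [-2.1e-03 -7.0e-04 -1.0e+00] yaw_y 8.7 j [ 0.208  0.41   1.688 -0.     1.046  0.056] F [-0.39 -0.49 -3.54] M [-0.044 -0.13   0.052] gap 23.4
250 148
```

View pics/s2c.png

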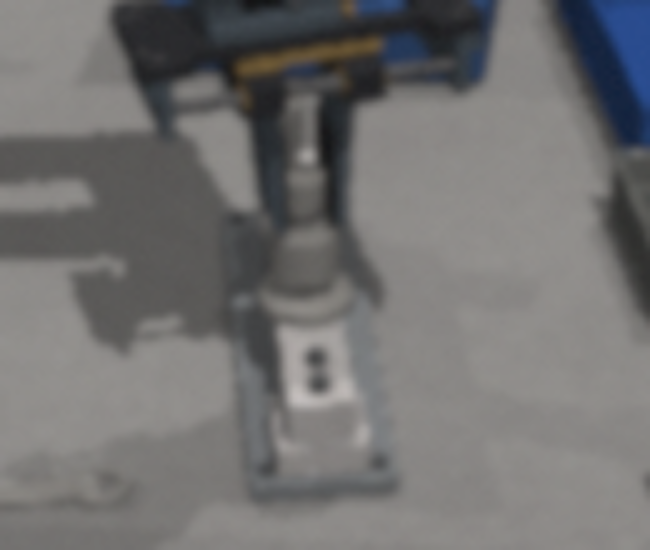

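The weight hangs over the dome, centred and looking upright (crop: body (305,255), disc (308,300)). Easing down.

Call:
send_rows(deltas=[{"tx": 0.001, "ty": 0.0006, "tz": -0.004, "ax": 0, "ay": -0.12, "az": 0, "grip": 0.01}, {"tx": 0, "ty": 0, "tz": 0, "ax": 0, "ay": 0, "az": 0, "grip": 0.01}, {"tx": 0, "ty": 0, "tz": -0.003, "ax": 0, "ay": 0, "az": 0, "grip": 0.01}, {"tx": 0, "ty": 0, "tz": 0, "ax": 0, "ay": 0, "az": 0, "grip": 0.01}])

```text
clock: 9.43
position: [570.2, 132.3, 109.6]
tool_rot: [0.651, 0.759, 0.001, 0.001]
wrist_force: [-0.3, -0.3, -4.3]
finger_gap: 23.2
```

```bash
python3 - <<'E'
from st import *
pst()
E
```

```text
t 9.43 pos [570.2 132.3 109.6] zaxis [ 0.0031 -0.     -1.    ] yaw_y 8.71 j [ 2.090e-01  4.170e-01  1.694e+00 -1.000e-03  1.027e+00  5.700e-02] F [-0.32 -0.34 -4.3 ] M [-0.004 -0.093  0.013] gap 23.2
```

Call:
send_rows(deltas=[{"tx": -0.0009, "ty": -0.0002, "tz": -0.0005, "ax": 0, "ay": 0.13, "az": 0, "grip": 0.01}, {"tx": 0, "ty": 0, "tz": 0, "ax": 0, "ay": 0, "az": 0, "grip": 0.01}, {"tx": 0, "ty": 0, "tz": -0.001, "ax": 0, "ay": 0, "az": 0, "grip": 0.01}, {"tx": 0, "ty": 0, "tz": 0, "ax": 0, "ay": 0, "az": 0, "grip": 0.01}])

```text
clock: 9.93
position: [569.4, 132.2, 108.2]
tool_rot: [0.651, 0.759, 0.0, 0.0]
wrist_force: [-0.3, 0.2, -5.0]
finger_gap: 23.1
```

```bash
python3 - <<'E'
from st import *
pst()
E
```

```text
t 9.93 pos [569.4 132.2 108.2] zaxis [ 1.2e-03  1.0e-04 -1.0e+00] yaw_y 8.7 j [ 0.208  0.418  1.697 -0.     1.026  0.057] F [-0.31  0.16 -4.95] M [-0.044 -0.105 -0.048] gap 23.1
```

Call:
send_rows(deltas=[{"tx": -0.0003, "ty": 0, "tz": -0.0007, "ax": 0, "ay": 0.05, "az": 0, "grip": 0.01}, {"tx": 0, "ty": 0, "tz": 0, "ax": 0, "ay": 0, "az": 0, "grip": 0.01}])

```text
clock: 10.18
position: [569.1, 132.2, 107.5]
tool_rot: [0.651, 0.759, 0.0, 0.0]
wrist_force: [0.4, -0.5, -4.4]
finger_gap: 23.0
```

Call:
send_rows(deltas=[{"tx": 0, "ty": 0, "tz": -0.0005, "ax": 0, "ay": 0, "az": 0, "grip": 0.01}, {"tx": 0, "ty": 0, "tz": 0, "ax": 0, "ay": 0, "az": 0, "grip": 0.01}])

```text
clock: 10.42
position: [569.1, 132.2, 107.0]
tool_rot: [0.651, 0.759, 0.0, 0.0]
wrist_force: [0.8, 0.2, -3.3]
finger_gap: 23.1
```

```bash
python3 - <<'E'
from st import *
pst()
E
```

```text
t 10.43 pos [569.1 132.2 107. ] zaxis [ 4.e-04  1.e-04 -1.e+00] yaw_y 8.71 j [ 0.209  0.419  1.698 -0.     1.024  0.057] F [ 0.84  0.25 -3.32] M [-0.029 -0.067 -0.035] gap 23.1
```

Call:
send_rows(deltas=[{"tx": 0, "ty": 0, "tz": -0.0005, "ax": 0, "ay": 0, "az": 0, "grip": 0.01}, {"tx": 0, "ty": 0, "tz": 0, "ax": 0, "ay": 0, "az": 0, "grip": 0.01}])

```text
clock: 10.68
position: [569.2, 132.2, 106.5]
tool_rot: [0.651, 0.759, 0.0, 0.0]
wrist_force: [0.2, -0.1, -4.1]
finger_gap: 23.3
```

Call:
send_rows(deltas=[{"tx": 0, "ty": 0, "tz": -0.0004, "ax": 0, "ay": 0, "az": 0, "grip": 0.01}, {"tx": 0, "ty": 0, "tz": 0, "ax": 0, "ay": 0, "az": 0, "grip": 0.01}])

```text
clock: 10.92
position: [569.2, 132.2, 106.3]
tool_rot: [0.651, 0.759, 0.0, 0.0]
wrist_force: [-0.1, -0.8, -3.3]
finger_gap: 23.3
```

```bash
python3 - <<'E'
from st import *
pst()
E
```

```text
t 10.93 pos [569.2 132.2 106.3] zaxis [ 7.e-04  2.e-04 -1.e+00] yaw_y 8.71 j [0.209 0.42  1.699 0.    1.022 0.057] F [-0.06 -0.8  -3.27] M [-0.008 -0.059 -0.006] gap 23.3
```

Call:
send_rows(deltas=[{"tx": 0, "ty": 0, "tz": -0.0005, "ax": 0, "ay": 0, "az": 0, "grip": 0.01}, {"tx": 0, "ty": 0, "tz": 0, "ax": 0, "ay": 0, "az": 0, "grip": 0.01}])

```text
clock: 11.18
position: [569.3, 132.2, 106.3]
tool_rot: [0.651, 0.759, 0.0, 0.0]
wrist_force: [-0.7, 0.6, -3.1]
finger_gap: 23.3
```

```bash
python3 - <<'E'
from st import *
pst()
r.snapshot('top');pst()
s=snap('side','s3')
im=cv2.cvtColor(s['image'],cv2.COLOR_RGB2BGR)
u,v=250,148;cv2.imwrite('pics/s3c.png',cv2.resize(im[v-50:v+60,u-60:u+70],None,fx=5,fy=5,interpolation=cv2.INTER_CUBIC));pst()
E
```

```text
t 11.18 pos [569.3 132.2 106.3] zaxis [ 1.1e-03  3.0e-04 -1.0e+00] yaw_y 8.7 j [0.209 0.42  1.699 0.    1.022 0.057] F [-0.7   0.55 -3.14] M [-0.031 -0.027  0.026] gap 23.3
t 11.22 pos [569.3 132.3 106.3] zaxis [ 1.1e-03  3.0e-04 -1.0e+00] yaw_y 8.71 j [0.209 0.42  1.699 0.    1.022 0.057] F [-1.12  0.57 -1.96] M [-0.045 -0.026  0.012] gap 23.3
t 11.28 pos [569.3 132.3 106.2] zaxis [ 1.e-03  3.e-04 -1.e+00] yaw_y 8.71 j [0.209 0.42  1.699 0.    1.022 0.057] F [-0.13 -0.5  -1.35] M [-0.068  0.071  0.015] gap 23.5
```

View pics/s3c.png

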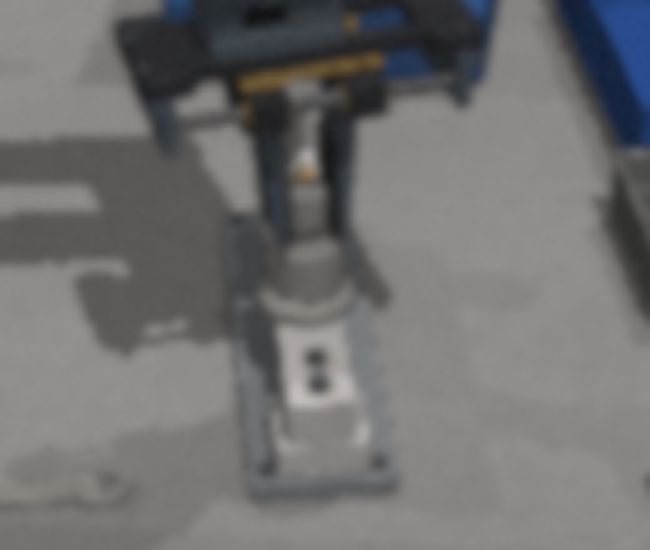

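In contact: z stays at 106.3 and the wrist load falls from 4.2 to about 1.5 N. The crop shows the weight on the disc. Opening slowly.

Call:
send_rows(deltas=[{"tx": 0, "ty": 0, "tz": 0, "ax": 0, "ay": 0, "az": 0, "grip": 0.0235}, {"tx": 0, "ty": 0, "tz": 0, "ax": 0, "ay": 0, "az": 0, "grip": 0.024}, {"tx": 0, "ty": 0, "tz": 0, "ax": 0, "ay": 0, "az": 0, "grip": 0.0245}, {"tx": 0, "ty": 0, "tz": 0, "ax": 0, "ay": 0, "az": 0, "grip": 0.025}, {"tx": 0, "ty": 0, "tz": 0, "ax": 0, "ay": 0, "az": 0, "grip": 0.026}, {"tx": 0, "ty": 0, "tz": 0, "ax": 0, "ay": 0, "az": 0, "grip": 0.027}, {"tx": 0, "ty": 0, "tz": 0, "ax": 0, "ay": 0, "az": 0, "grip": 0.028}, {"tx": 0, "ty": 0, "tz": 0, "ax": 0, "ay": 0, "az": 0, "grip": 0.03}])

```text
clock: 12.28
position: [571.0, 132.6, 107.7]
tool_rot: [0.651, 0.759, 0.002, 0.002]
wrist_force: [0.0, 0.3, -0.0]
finger_gap: 29.9
```

```bash
python3 - <<'E'
from st import *
pst()
s=snap('side','s4');s2=snap('wrist','w5')
im=cv2.cvtColor(s['image'],cv2.COLOR_RGB2BGR);im2=cv2.cvtColor(s2['image'],cv2.COLOR_RGB2BGR)
u,v=250,148;a=cv2.resize(im[v-30:v+40,u-30:u+40],(400,400),interpolation=cv2.INTER_CUBIC)
b=cv2.resize(im2[160:260,210:310],(400,400),interpolation=cv2.INTER_CUBIC)
cv2.imwrite('pics/s4c.png',np.hstack([a,b]));pst()
E
```

```text
t 12.28 pos [571.  132.6 107.7] zaxis [ 0.0054  0.0012 -1.    ] yaw_y 8.7 j [0.209 0.419 1.697 0.    1.02  0.057] F [ 0.04  0.3  -0.04] M [ 0.061 -0.124 -0.031] gap 29.9
t 12.38 pos [571.  132.6 107.7] zaxis [ 0.0055  0.0012 -1.    ] yaw_y 8.7 j [0.209 0.419 1.697 0.    1.02  0.057] F [-0.24  0.02  0.17] M [-0.023 -0.113 -0.014] gap 29.9
```

View pics/s4c.png

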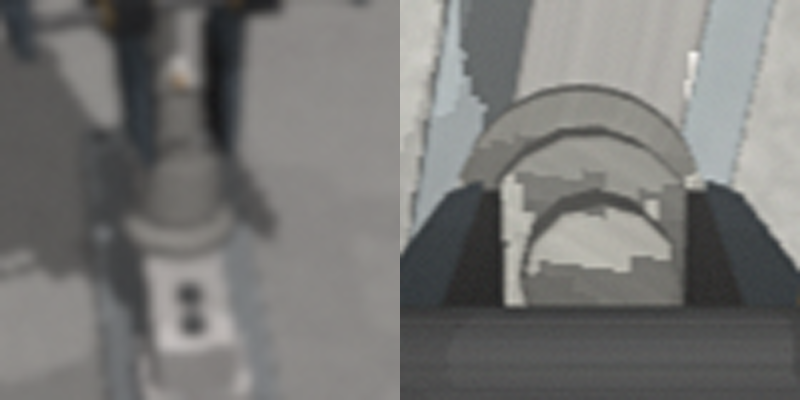

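Call:
send_rows(deltas=[{"tx": 0, "ty": 0, "tz": 0, "ax": 0, "ay": 0, "az": 0, "grip": 0.034}, {"tx": 0, "ty": 0, "tz": 0, "ax": 0, "ay": 0, "az": 0, "grip": 0.04}, {"tx": 0, "ty": 0, "tz": 0, "ax": 0, "ay": 0, "az": 0, "grip": 0.046}, {"tx": -0.0018, "ty": -0.0004, "tz": 0, "ax": 0, "ay": 0.3, "az": 0, "grip": 0.052}, {"tx": 0, "ty": 0, "tz": 0, "ax": 0, "ay": 0, "az": 0, "grip": 0.058}, {"tx": 0, "ty": 0, "tz": 0, "ax": 0, "ay": 0, "az": 0, "grip": 0.064}])

```text
clock: 13.12
position: [569.0, 132.1, 107.6]
tool_rot: [0.651, 0.759, 0.0, -0.0]
wrist_force: [-0.6, 0.2, 0.2]
finger_gap: 63.1
```

```bash
python3 - <<'E'
from st import *
pst()
s=snap('side','s5');s2=snap('wrist','w6')
im=cv2.cvtColor(s['image'],cv2.COLOR_RGB2BGR);im2=cv2.cvtColor(s2['image'],cv2.COLOR_RGB2BGR)
u,v=250,148;a=cv2.resize(im[v-30:v+40,u-30:u+40],(400,400),interpolation=cv2.INTER_CUBIC)
b=cv2.resize(im2[160:260,210:310],(400,400),interpolation=cv2.INTER_CUBIC)
cv2.imwrite('pics/s5c.png',np.hstack([a,b]));pst()
E
```

```text
t 13.12 pos [569.  132.1 107.6] zaxis [-3.0e-04  1.1e-03 -1.0e+00] yaw_y 8.7 j [2.080e-01 4.190e-01 1.697e+00 1.000e-03 1.026e+00 5.500e-02] F [-0.64  0.19  0.23] M [-0.023 -0.114  0.037] gap 63.1
t 13.22 pos [569.  132.1 107.6] zaxis [-3.0e-04  1.2e-03 -1.0e+00] yaw_y 8.71 j [2.080e-01 4.190e-01 1.697e+00 1.000e-03 1.026e+00 5.500e-02] F [ 0.2  -0.47 -0.22] M [-0.001 -0.174 -0.093] gap 63.8
```

View pics/s5c.png

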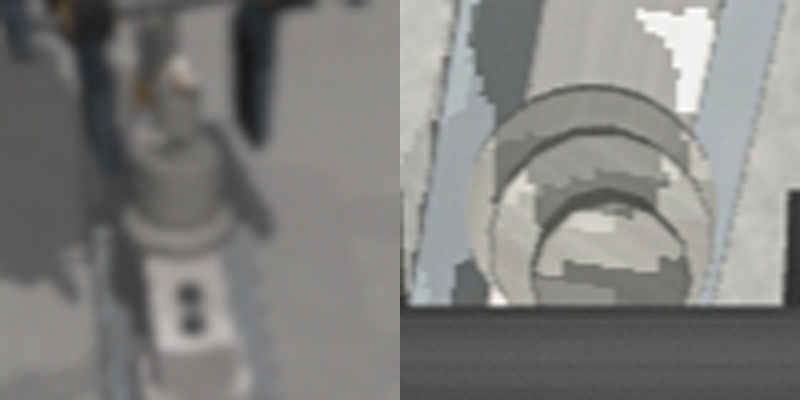

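The weight now stands free on the dome. Rising straight up.

Call:
send_rows(deltas=[{"tx": 0, "ty": 0, "tz": 0.01, "ax": 0, "ay": 0, "az": 0, "grip": 0.064}, {"tx": 0, "ty": 0, "tz": 0, "ax": 0, "ay": 0, "az": 0, "grip": 0.064}, {"tx": 0, "ty": 0, "tz": 0.015, "ax": 0, "ay": 0, "az": 0, "grip": 0.064}, {"tx": 0, "ty": 0, "tz": 0, "ax": 0, "ay": 0, "az": 0, "grip": 0.064}, {"tx": 0, "ty": 0, "tz": 0.02, "ax": 0, "ay": 0, "az": 0, "grip": 0.064}, {"tx": 0, "ty": 0, "tz": 0.02, "ax": 0, "ay": 0, "az": 0, "grip": 0.064}, {"tx": 0, "ty": 0, "tz": 0.03, "ax": 0, "ay": 0, "az": 0, "grip": 0.064}, {"tx": 0, "ty": 0, "tz": 0, "ax": 0, "ay": 0, "az": 0, "grip": 0.064}])

```text
clock: 14.22
position: [568.8, 132.1, 206.9]
tool_rot: [0.651, 0.759, 0.001, -0.0]
wrist_force: [0.5, -0.4, 0.1]
finger_gap: 64.2
```

```bash
python3 - <<'E'
from st import *
pst()
s=snap('side','s6');s2=snap('wrist','w7')
im=cv2.cvtColor(s['image'],cv2.COLOR_RGB2BGR);im2=cv2.cvtColor(s2['image'],cv2.COLOR_RGB2BGR)
u,v=250,148;a=cv2.resize(im[v-40:v+40,u-40:u+40],(400,400),interpolation=cv2.INTER_CUBIC)
b=cv2.resize(im2[0:250,130:380],(400,400),interpolation=cv2.INTER_CUBIC)
cv2.imwrite('pics/s6c.png',np.hstack([a,b]))
s=s2
P=np.array([np.r_[rng(s,u,v),u,v] for u in range(220,330) for v in range(100,250) if s['range_z'][v,u]>0])
q=P[(P[:,2]>126)&(P[:,2]<140)];print('knob',len(q),q.mean(0).round(1),q.min(0).round(1),q.max(0).round(1))
A=np.c_[q[:,:2]-q[:,:2].mean(0),np.ones(len(q))];print('plane',np.linalg.lstsq(A,q[:,2],rcond=None)[0])
P=np.array([np.r_[rng(s,u,v),u,v] for u in range(200,400) for v in range(0,140) if s['range_z'][v,u]>0])
q=P[(P[:,2]>98)&(P[:,2]<118)];print('wing',len(q),cv2.minAreaRect(q[:,:2].astype(np.float32)))
E
```

```text
t 14.22 pos [568.8 132.1 206.9] zaxis [ 3.0e-04  1.3e-03 -1.0e+00] yaw_y 8.71 j [2.080e-01 3.380e-01 1.556e+00 1.000e-03 1.248e+00 5.500e-02] F [ 0.47 -0.39  0.09] M [ 0.015 -0.144 -0.044] gap 64.2
knob 489 [571.  142.2 131.8 263.  191.9] [559.5 130.6 128.1 251.  180. ] [582.6 153.3 135.4 275.  204. ]
plane [-2.15435568e-02 -1.74869168e-01  1.31846177e+02]
wing 507 ((574.2017211914062, 261.102294921875), (39.64748001098633, 10.293100357055664), 60.72732925415039)
```

View pics/s6c.png

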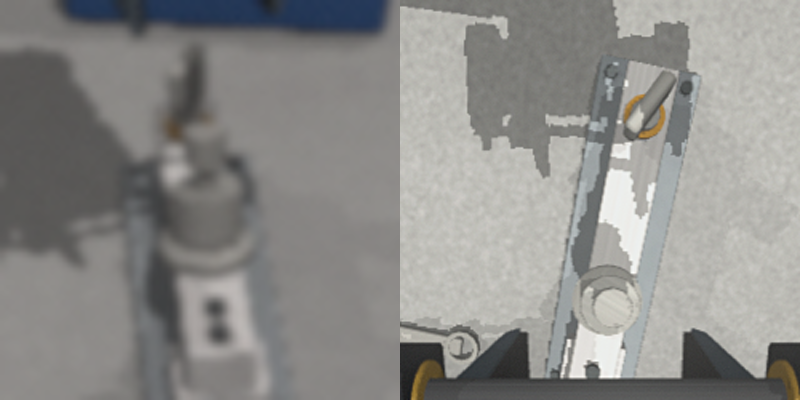

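The knob top reads (571,142) with about a 10° lean toward +y. I'll check whether that's rocking or steady.

```bash
cat > lean.py <<'E'
from st import *
def lean(s,u0=220,u1=330,v0=100,v1=250,lo=126,hi=140):
    P=np.array([np.r_[rng(s,u,v),u,v] for u in range(u0,u1) for v in range(v0,v1) if s['range_z'][v,u]>0])
    q=P[(P[:,2]>lo)&(P[:,2]<hi)]
    A=np.c_[q[:,:2]-q[:,:2].mean(0),np.ones(len(q))];p=np.linalg.lstsq(A,q[:,2],rcond=None)[0]
    return q[:,:3].mean(0).round(1),np.degrees(-p[:2]).round(1),len(q)
E
python3 - <<'E'
from lean import *
for i in range(24):
    s=r.snapshot('wrist');print(round(r.get_state()['clock'],2),*lean(s))
E
```

```text
14.38 [571.  142.3 131.8] [ 0.9 10.7] 492
14.43 [570.8 142.3 131.9] [ 0.5 10.6] 491
14.47 [570.7 142.3 131.8] [ 0.6 10.4] 498
14.53 [570.6 142.4 131.8] [-0.1 10.1] 490
14.57 [570.7 142.4 131.9] [ 0.1 10.9] 491
14.62 [570.8 142.4 131.8] [ 0.3 10.4] 495
14.68 [570.8 142.3 131.9] [0.4 9.8] 492
14.72 [570.7 142.3 131.9] [ 0.5 10.5] 495
14.78 [570.7 142.2 131.9] [0.2 9.5] 493
14.82 [570.8 142.3 131.8] [ 0.1 10.6] 489
14.88 [570.8 142.2 131.8] [-0.1 10.4] 491
14.93 [570.8 142.2 131.8] [ 0.5 10. ] 490
14.97 [570.8 142.2 131.8] [-0.  10.3] 489
15.03 [570.7 142.2 131.8] [-0.   9.8] 491
15.07 [570.7 142.3 131.9] [0.1 9.9] 489
15.12 [570.7 142.2 131.9] [0.3 9.8] 492
15.18 [570.7 142.2 131.8] [0.1 9.6] 487
15.22 [570.7 142.2 131.8] [0.2 9.9] 490
15.28 [570.7 142.2 131.8] [-0.   9.6] 489
15.32 [570.7 142.2 131.8] [ 0.1 10.3] 486
15.38 [570.7 142.2 131.8] [0.1 9.7] 490
15.43 [570.8 142.2 131.8] [ 0.  10.1] 488
15.47 [570.8 142.3 131.9] [ 0.5 10.3] 489
15.53 [570.8 142.3 131.8] [ 0.1 10.4] 487
```

```bash
python3 - <<'E'
from lean import *
s=snap('wrist','w8')
P=np.array([np.r_[rng(s,u,v),u,v] for u in range(215,335) for v in range(130,240) if s['range_z'][v,u]>0])
for lo,hi in [(62,75),(75,90),(90,98),(98,104),(104,112),(112,126),(126,140)]:
    q=P[(P[:,2]>lo)&(P[:,2]<hi)]
    print(lo,hi,len(q),q.mean(0).round(1),'x',q[:,0].min().round(1),q[:,0].max().round(1),'y',q[:,1].min().round(1),q[:,1].max().round(1))
q=P[(P[:,2]>92)&(P[:,2]<108)]
A=np.c_[q[:,:2]-[570,135],np.ones(len(q))];print(np.linalg.lstsq(A,q[:,2],rcond=None)[0])
cv2.imwrite('pics/w8c.png',cv2.resize(cv2.cvtColor(s['image'],cv2.COLOR_RGB2BGR)[140:240,205:335],None,fx=6,fy=6,interpolation=cv2.INTER_NEAREST))
# x-z profile
for yy in range(104,168,3):
    q=P[(abs(P[:,0]-570.5)<3)&(abs(P[:,1]-yy)<1.5)]
    if len(q):print(yy,np.sort(q[:,2]).round(0)[::2])
E
```

```text
62 75 588 [564.4 133.8  67.6 255.9 185.1] x 543.7 595.3 y 67.1 200.0<stdin>:6: RuntimeWarning: Mean of empty slice.
  ret = um.true_divide(
Traceback (most recent call last):
ValueError: zero-size array to reduction operation minimum which has no identity
```

```bash
python3 - <<'E'
from lean import *
s=load('w8')
P=np.array([np.r_[rng(s,u,v),u,v] for u in range(215,335) for v in range(130,240) if s['range_z'][v,u]>0])
q=P[(P[:,2]>92)&(P[:,2]<108)]
A=np.c_[q[:,:2]-[570,135],np.ones(len(q))];print('body plane',len(q),np.linalg.lstsq(A,q[:,2],rcond=None)[0], q.min(0),q.max(0))
cv2.imwrite('pics/w8c.png',cv2.resize(cv2.cvtColor(s['image'],cv2.COLOR_RGB2BGR)[140:240,205:335],None,fx=6,fy=6,interpolation=cv2.INTER_NEAREST))
for v in range(150,225,3): 
    p=rng(s,263,v);print(v,p.round(1),end=' ')
E
```

```text
body plane 603 [-1.35448355e-02 -1.78184865e-01  1.00654650e+02] [550.83068477 117.77138176  94.62199686 243.         172.        ] [590.25973203 155.72646733 104.7574265  280.         208.        ]
150 [566.4 175.4  61.5] 153 [566.9 172.   61.3] 156 [567.5 168.5  60.7] 159 [568.  165.1  60.8] 162 [568.5 161.7  61.6] 165 [569.1 158.2  61.3] 168 [569.4 155.6  67.8] 171 [569.9 152.3  68.6] 174 [569.4 153.3  96.9] 177 [569.8 150.4  98.1] 180 [569.  153.  129.8] 183 [569.4 150.5 131.2] 186 [569.8 147.6 130.8] 189 [570.3 144.9 131.1] 192 [570.7 142.1 131.7] 195 [571.1 139.4 132.3] 198 [571.5 136.7 132.8] 201 [571.9 134.1 133.8] 204 [572.4 130.9 132.5] 207 [574.6 119.4 102.6] 210 [577.7 103.8  61.3] 213 [578.3  99.9  60.9] 216 [578.8  96.3  61.6] 219 [579.5  92.5  61.5] 222 [580.1  88.2  60.2]
```

View pics/w8c.png

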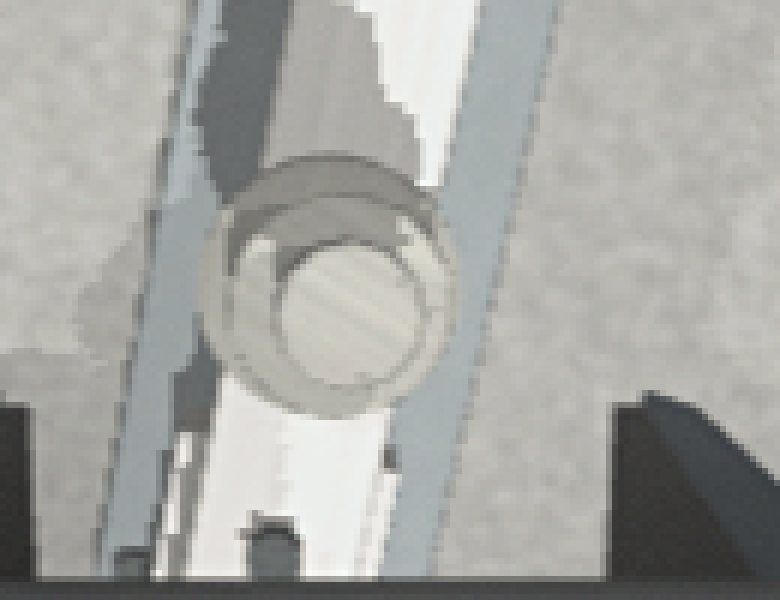

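```bash
python3 - <<'E'
from lean import *
for n in ['w4','w5','w6','w7']:
    s=load(n)
    P=np.array([np.r_[rng(s,u,v),u,v] for u in range(215,335) for v in range(100,240) if s['range_z'][v,u]>0])
    dz=50 if n=='w4' else 0
    for a,b,l in [(90,110,'body'),(125,140,'knob')]:
        q=P[(P[:,2]>a+dz)&(P[:,2]<b+dz)&(abs(P[:,0]-570+(20 if dz else 0))<25)]
        if len(q)<20: continue
        A=np.c_[q[:,:2]-q[:,:2].mean(0),np.ones(len(q))];p=np.linalg.lstsq(A,q[:,2],rcond=None)[0]
        print(n,l,len(q),q[:,:3].mean(0).round(1),np.degrees(-p[:2]).round(1),q[:,:3].min(0).round(1),q[:,:3].max(0).round(1))
E
```

```text
w4 body 886 [547.7 111.1 152.7] [-2.2 19.4] [532.   96.9 140. ] [563.  119.4 159.8]
w4 knob 687 [548.2 111.8 182.6] [ 0.8 -3.7] [525.7 101.5 175. ] [569.3 120.7 190. ]
w5 body 870 [568.3 145.9  98.9] [-0.6 13.9] [549.8 124.9  90.6] [588.1 155.9 109.9]
w5 knob 1211 [570.  146.6 131.6] [-0.2  3.1] [545.  136.4 125. ] [593.8 154.5 140. ]
w6 body 1053 [567.8 143.9  99. ] [ 0.4 10.8] [550.8 124.3  90.2] [589.5 155.9 103.4]
w6 knob 874 [570.  145.6 131.2] [-0.4 13.1] [559.  137.3 125.5] [582.1 153.7 133.9]
w7 body 593 [569.  138.  100.2] [ 0.6 10.4] [551.  117.4  95.3] [590.7 155.7 105.5]
w7 knob 489 [571.  142.2 131.8] [ 1.2 10. ] [559.5 130.6 128.1] [582.6 153.3 135.4]
```

```bash
python3 - <<'E'
from lean import *
s=load('s6')
a=cv2.resize(cv2.cvtColor(s['image'],cv2.COLOR_RGB2BGR)[110:190,215:295],(640,600),interpolation=cv2.INTER_CUBIC)
cv2.imwrite('pics/s6d.png',a)
# predicted axis pixels if upright at (569,132)
for z in (73,101,113,133): print(z,proj(s,(569,132,z)))
E
```

```text
73 (np.float64(251.0323915667766), np.float64(153.51036081233843))
101 (np.float64(250.72410661587978), np.float64(144.7858211695074))
113 (np.float64(250.5895050953999), np.float64(140.97758541874245))
133 (np.float64(250.36176247041476), np.float64(134.53554907224205))
```

View pics/s6d.png

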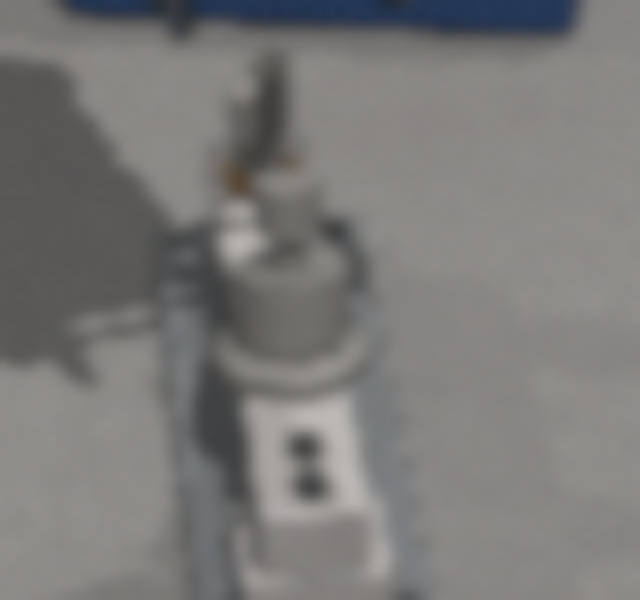

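```bash
python3 - <<'E'
from lean import *
for n,tcp,yaw in [('w2',(477.7,-287.5,78.4),-30.81),('w3',(473.2,-292.0,33.7),-30.82),('w4',(549.1,99.1,159.1),8.91),('w5',(571,132.6,107.7),8.7),('w7',(568.8,132.1,206.9),8.71)]:
    s=load(n);f=np.radians(yaw+90);fx=np.array([np.cos(f),np.sin(f)])
    print(n)
    for v in range(184,236,2):
        p=rng(s,260,v);d=p[:2]-np.array(tcp[:2]);print(v,(round(float(d@fx),1),round(float(p[2]-tcp[2]+33.7),1)),end=' ')
    print()
E
```

```text
w2
184 (16.8, -43.7) 186 (14.9, -43.7) 188 (13.1, -43.3) 190 (12.8, -35.9) 192 (13.0, -26.7) 194 (12.7, -20.1) 196 (12.2, -15.2) 198 (10.5, -14.9) 200 (8.5, -15.9) 202 (6.8, -15.6) 204 (5.2, -15.0) 206 (3.1, -16.1) 208 (1.5, -15.8) 210 (4.6, 0.5) 212 (4.4, 5.2) 214 (4.4, 10.3) 216 (4.5, 15.5) 218 (2.9, 15.6) 220 (1.9, 17.0) 222 (0.2, 16.9) 224 (-1.3, 16.9) 226 (-3.7, 14.6) 228 (-5.0, 15.4) 230 (-6.3, 16.1) 232 (-8.1, 15.7) 234 (-9.8, 15.3) 
w3
184 (25.5, 0.8) 186 (23.9, 0.7) 188 (22.5, 1.8) 190 (21.1, 2.5) 192 (19.0, 0.3) 194 (18.8, 6.2) 196 (19.2, 13.8) 198 (19.0, 18.9) 200 (19.1, 25.1) 202 (18.8, 29.3) 204 (17.3, 28.9) 206 (16.0, 29.2) 208 (14.5, 29.1) 210 (12.8, 28.2) 212 (11.7, 29.0) 214 (9.8, 27.6) 216 (8.3, 27.6) 218 (7.3, 29.0) 220 (10.9, 43.5) 222 (11.3, 48.3) 224 (10.8, 50.7) 226 (11.7, 56.5) 228 (10.8, 57.5) 230 (11.0, 61.1) 232 (9.6, 60.7) 234 (8.5, 60.9) 
w4
184 (2.9, -112.7) 186 (0.1, -114.1) 188 (-2.0, -112.5) 190 (-4.7, -113.5) 192 (-6.7, -111.3) 194 (18.9, 7.0) 196 (18.7, 12.5) 198 (18.9, 19.1) 200 (18.5, 23.3) 202 (18.9, 30.3) 204 (16.9, 28.1) 206 (16.0, 29.8) 208 (1
[... 464 characters left out ...]
.8) 212 (20.1, 56.3) 214 (19.1, 57.0) 216 (17.8, 56.7) 218 (16.4, 56.3) 220 (15.7, 57.8) 222 (14.7, 58.4) 224 (13.0, 57.0) 226 (12.1, 58.0) 228 (10.7, 57.6) 230 (9.7, 58.2) 232 (8.2, 57.5) 234 (7.6, 59.1) 
w7
184 (17.2, -41.3) 186 (14.9, -43.1) 188 (13.1, -42.4) 190 (11.4, -41.5) 192 (9.5, -41.6) 194 (66.6, 203.5) 196 (6.1, -40.0) 198 (4.2, -39.6) 200 (2.4, -39.3) 202 (0.4, -39.3) 204 (-10.2, -70.3) 206 (-12.1, -69.2) 208 (-14.2, -69.1) 210 (-30.1, -114.1) 212 (-32.3, -112.8) 214 (-35.1, -113.6) 216 (-37.0, -111.4) 218 (-40.1, -113.0) 220 (-42.2, -111.5) 222 (-45.2, -112.5) 224 (-47.7, -112.4) 226 (-50.3, -112.1) 228 (-53.3, -113.2) 230 (-55.2, -111.1) 232 (-58.6, -113.0) 234 (-60.8, -111.9)
```

Reading the data: in hand (w3/w4) the weight was upright and centred within 1 mm, but on release it rolled to a steady lean of about 10° toward +y. That's more than I'd accept as upright. I'll regrip with the jaws along y, which squares it up, and set it down again with a correction.

Call:
send_rows(deltas=[{"tx": 0, "ty": 0, "tz": 0, "ax": 0, "ay": 0, "az": 8, "grip": 0.064}, {"tx": 0, "ty": 0, "tz": 0, "ax": 0, "ay": 0, "az": 10, "grip": 0.064}, {"tx": 0, "ty": 0, "tz": 0, "ax": 0, "ay": 0, "az": 10, "grip": 0.064}, {"tx": 0, "ty": 0, "tz": 0, "ax": 0, "ay": 0, "az": 10, "grip": 0.064}, {"tx": 0, "ty": 0, "tz": 0, "ax": 0, "ay": 0, "az": 10, "grip": 0.064}, {"tx": 0, "ty": 0, "tz": 0, "ax": 0, "ay": 0, "az": 10, "grip": 0.064}, {"tx": 0, "ty": 0, "tz": 0, "ax": 0, "ay": 0, "az": 10, "grip": 0.064}, {"tx": 0, "ty": 0, "tz": 0, "ax": 0, "ay": 0, "az": 8, "grip": 0.064}])

```text
clock: 16.58
position: [567.5, 131.8, 204.5]
tool_rot: [0.024, 1.0, -0.002, -0.001]
wrist_force: [0.4, 0.9, -0.1]
finger_gap: 64.2
```

Call:
send_rows(deltas=[{"tx": 0, "ty": 0, "tz": 0, "ax": 0, "ay": 0, "az": 0, "grip": 0.064}, {"tx": 0, "ty": 0, "tz": 0, "ax": 0, "ay": 0, "az": 0, "grip": 0.064}])

```text
clock: 16.82
position: [567.5, 131.9, 204.5]
tool_rot: [0.026, 1.0, -0.002, -0.001]
wrist_force: [-0.6, 0.1, 0.6]
finger_gap: 63.7
```

```bash
python3 - <<'E'
from lean import *
pst();s=snap('wrist','w9');pst();print(lean(s,200,340,80,260))
P=np.array([np.r_[rng(s,u,v),u,v] for u in range(180,340) for v in range(100,260) if s['range_z'][v,u]>0])
for a,b,l in [(90,110,'body'),(125,140,'knob'),(63.5,78,'disc')]:
    q=P[(P[:,2]>a)&(P[:,2]<b)&(abs(P[:,0]-570)<30)&(abs(P[:,1]-135)<30)]
    A=np.c_[q[:,:2]-q[:,:2].mean(0),np.ones(len(q))];p=np.linalg.lstsq(A,q[:,2],rcond=None)[0]
    print(l,len(q),np.degrees(-p[:2]).round(1),q[:,:3].min(0).round(1),q[:,:3].max(0).round(1))
E
```

```text
t 16.82 pos [567.5 131.9 204.5] zaxis [-0.0012 -0.0046 -1.    ] yaw_y 87.04 j [ 0.211  0.339  1.56  -0.005  1.245 -1.307] F [-0.56  0.09  0.59] M [ 0.101 -0.146 -0.003] gap 63.7
t 16.88 pos [567.5 131.9 204.5] zaxis [-0.0013 -0.0047 -1.    ] yaw_y 87.06 j [ 0.211  0.339  1.56  -0.005  1.245 -1.307] F [-0.75 -0.11 -0.47] M [ 0.08  -0.149 -0.018] gap 64.0
(array([569.4, 141.6, 131.7]), array([-2.7,  6.4]), 491)
body 625 [-4.5  5.1] [550.1 115.2  90.1] [589.2 155.4 105.2]
knob 495 [-3.1  5.5] [558.6 130.  125. ] [581.9 153.  135.5]
disc 460 [ 0.6 -0. ] [542.9 106.6  63.6] [589.9 157.6  77.9]
```

View pics/w9.png

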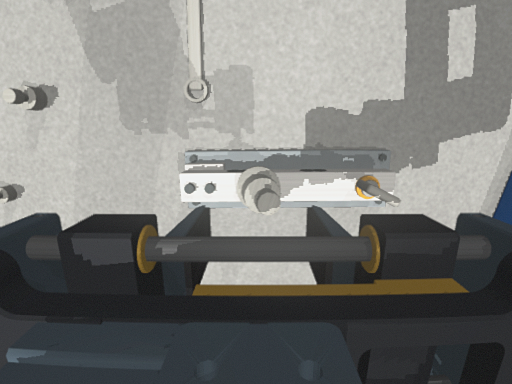

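From this side the knob at (266,200) sits to the right of the body centre at (260,187), which confirms the lean toward the screw. I'm aligning the jaws across the knob.

Call:
send_rows(deltas=[{"tx": 0.0025, "ty": 0.0088, "tz": 0, "ax": 0.27, "ay": -0.07, "az": 0, "grip": 0.064}, {"tx": 0, "ty": 0, "tz": 0, "ax": 0, "ay": 0, "az": 0, "grip": 0.064}, {"tx": 0, "ty": 0, "tz": -0.02, "ax": 0, "ay": 0, "az": 0, "grip": 0.064}, {"tx": 0, "ty": 0, "tz": 0, "ax": 0, "ay": 0, "az": 0, "grip": 0.064}, {"tx": 0, "ty": 0, "tz": -0.02, "ax": 0, "ay": 0, "az": 0, "grip": 0.064}, {"tx": 0, "ty": 0, "tz": 0, "ax": 0, "ay": 0, "az": 0, "grip": 0.064}, {"tx": 0, "ty": 0, "tz": -0.01, "ax": 0, "ay": 0, "az": 0, "grip": 0.064}, {"tx": 0, "ty": 0, "tz": 0, "ax": 0, "ay": 0, "az": 0, "grip": 0.064}])

```text
clock: 17.88
position: [572.4, 142.2, 157.0]
tool_rot: [0.027, 1.0, 0.001, 0.003]
wrist_force: [0.2, -0.6, 0.9]
finger_gap: 63.8
```

```bash
python3 - <<'E'
from st import *
pst()
E
```

```text
t 17.88 pos [572.4 142.2 157. ] zaxis [ 0.0062  0.0018 -1.    ] yaw_y 86.94 j [ 0.224  0.38   1.623  0.     1.133 -1.294] F [ 0.22 -0.63  0.95] M [ 0.071 -0.094  0.01 ] gap 63.8
```

Call:
send_rows(deltas=[{"tx": -0.0022, "ty": -0.0014, "tz": 0, "ax": -0.1, "ay": 0.33, "az": 0, "grip": 0.064}, {"tx": 0, "ty": 0, "tz": 0, "ax": 0, "ay": 0, "az": 0, "grip": 0.064}, {"tx": 0, "ty": 0, "tz": -0.015, "ax": 0, "ay": 0, "az": 0, "grip": 0.064}, {"tx": 0, "ty": 0, "tz": 0, "ax": 0, "ay": 0, "az": 0, "grip": 0.064}, {"tx": 0, "ty": 0, "tz": -0.015, "ax": 0, "ay": 0, "az": 0, "grip": 0.064}, {"tx": 0, "ty": 0, "tz": 0, "ax": 0, "ay": 0, "az": 0, "grip": 0.064}, {"tx": 0, "ty": 0, "tz": -0.015, "ax": 0, "ay": 0, "az": 0, "grip": 0.064}, {"tx": 0, "ty": 0, "tz": 0, "ax": 0, "ay": 0, "az": 0, "grip": 0.064}])

```text
clock: 18.88
position: [570.2, 140.8, 109.2]
tool_rot: [0.027, 1.0, -0.0, 0.0]
wrist_force: [-0.4, -0.2, -0.4]
finger_gap: 64.2
```

```bash
python3 - <<'E'
from st import *
pst();s=snap('wrist','w10')
cv2.imwrite('pics/w10c.png',cv2.resize(cv2.cvtColor(s['image'],cv2.COLOR_RGB2BGR)[130:260,150:360],None,fx=3,fy=3))
E
```

```text
t 18.88 pos [570.2 140.8 109.2] zaxis [ 4.e-04 -0.e+00 -1.e+00] yaw_y 86.93 j [ 0.222  0.421  1.688 -0.     1.032 -1.295] F [-0.4  -0.18 -0.39] M [ 0.093 -0.166  0.001] gap 64.2
```

View pics/w10c.png

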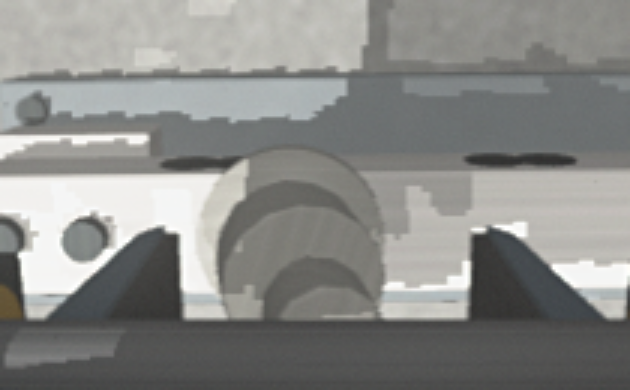

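The knob is centred between the fingers (crop x≈325, fingers at 180 and 472). Closing.

Call:
send_rows(deltas=[{"tx": 0, "ty": 0, "tz": -0.0015, "ax": 0, "ay": 0, "az": 0, "grip": 0.05}, {"tx": 0, "ty": 0, "tz": 0, "ax": 0, "ay": 0, "az": 0, "grip": 0.04}, {"tx": 0, "ty": 0, "tz": 0, "ax": 0, "ay": 0, "az": 0, "grip": 0.034}, {"tx": 0, "ty": 0, "tz": 0, "ax": 0, "ay": 0, "az": 0, "grip": 0.03}, {"tx": 0, "ty": 0, "tz": 0, "ax": 0, "ay": 0, "az": 0, "grip": 0.027}, {"tx": 0, "ty": 0, "tz": 0, "ax": 0, "ay": 0, "az": 0, "grip": 0.025}, {"tx": 0, "ty": 0, "tz": 0, "ax": 0, "ay": 0, "az": 0, "grip": 0.015}, {"tx": 0, "ty": 0, "tz": 0, "ax": 0, "ay": 0, "az": 0, "grip": 0.01}])

```text
clock: 19.92
position: [571.7, 140.4, 109.6]
tool_rot: [0.027, 1.0, -0.0, 0.002]
wrist_force: [0.7, -0.5, 0.8]
finger_gap: 24.5
```

```bash
python3 - <<'E'
from st import *
pst();s=snap('side','s7')
cv2.imwrite('pics/s7c.png',cv2.resize(cv2.cvtColor(s['image'],cv2.COLOR_RGB2BGR)[110:190,215:295],(640,600),interpolation=cv2.INTER_CUBIC))
E
```

```text
t 19.93 pos [571.7 140.4 109.6] zaxis [ 4.6e-03 -3.0e-04 -1.0e+00] yaw_y 86.94 j [ 0.222  0.421  1.687 -0.002  1.029 -1.295] F [ 0.71 -0.53  0.81] M [-0.081 -0.124 -0.013] gap 24.5
```

View pics/s7c.png

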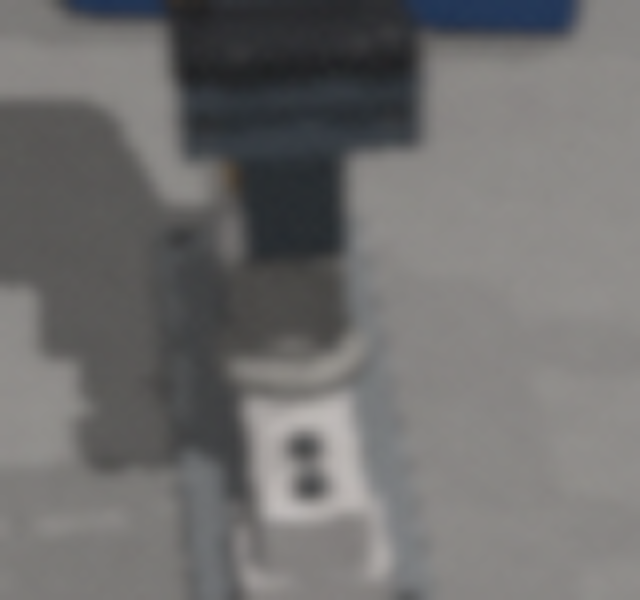

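Gripped. I'll lift it a little clear of the dome to check how it hangs.

Call:
send_rows(deltas=[{"tx": 0, "ty": 0, "tz": 0.006, "ax": 0, "ay": 0, "az": 0, "grip": 0.01}, {"tx": 0, "ty": 0, "tz": 0, "ax": 0, "ay": 0, "az": 0, "grip": 0.01}, {"tx": 0, "ty": 0, "tz": 0.008, "ax": 0, "ay": 0, "az": 0, "grip": 0.01}, {"tx": 0, "ty": 0, "tz": 0, "ax": 0, "ay": 0, "az": 0, "grip": 0.01}, {"tx": 0, "ty": 0, "tz": 0, "ax": 0, "ay": 0, "az": 0, "grip": 0.01}])

```text
clock: 20.6
position: [570.3, 140.8, 122.9]
tool_rot: [0.027, 1.0, 0.0, 0.0]
wrist_force: [0.1, 0.9, -3.7]
finger_gap: 24.1
```

```bash
python3 - <<'E'
from st import *
pst();s=snap('wrist','w11')
st=r.get_state();t=st['position'];f=np.radians(86.94+90);fx=np.array([np.cos(f),np.sin(f)])
for v in range(184,236,2):
    p=rng(s,260,v);d=p[:2]-t[:2];print(v,(round(float(d@fx),1),round(float(p[2]-t[2]),1)),end=' ')
P=np.array([np.r_[rng(s,u,v),u,v] for u in range(200,320) for v in range(150,236) if s['range_z'][v,u]>0])
for v in (200,208,216):
    q=[(u,rng(s,u,v)) for u in range(225,295)]
    print('\n',v,[(u,p[0].round(0),p[1].round(0),p[2].round(0)) for u,p in q if p[2]>100][::6])
cv2.imwrite('pics/w11c.png',cv2.resize(cv2.cvtColor(s['image'],cv2.COLOR_RGB2BGR)[130:260,150:360],None,fx=3,fy=3))
E
```

```text
t 20.6 pos [570.3 140.8 122.9] zaxis [ 7.e-04  2.e-04 -1.e+00] yaw_y 86.93 j [ 0.222  0.408  1.671  0.     1.062 -1.295] F [ 0.08  0.9  -3.75] M [ 0.08  -0.141 -0.017] gap 24.1
184 (20.6, -52.8) 186 (18.7, -53.6) 188 (17.4, -51.5) 190 (15.4, -53.0) 192 (20.0, -25.7) 194 (20.6, -16.7) 196 (20.4, -11.7) 198 (19.4, -9.8) 200 (18.0, -9.8) 202 (16.4, -10.3) 204 (14.9, -10.4) 206 (13.4, -10.7) 208 (12.1, -10.3) 210 (10.6, -10.2) 212 (9.1, -10.4) 214 (13.1, 6.7) 216 (13.0, 10.4) 218 (13.4, 15.5) 220 (13.5, 19.5) 222 (12.9, 21.3) 224 (11.8, 21.7) 226 (10.4, 21.4) 228 (9.3, 21.9) 230 (8.2, 22.3) 232 (6.6, 21.4) 234 (5.6, 22.0) 
 200 [(230, np.float64(555.0), np.float64(121.0), np.float64(101.0)), (236, np.float64(552.0), np.float64(127.0), np.float64(111.0)), (242, np.float64(551.0), np.float64(131.0), np.float64(115.0)), (248, np.float64(552.0), np.float64(135.0), np.float64(114.0)), (254, np.float64(552.0), np.float64(140.0), np.float64(114.0)), (260, np.float64(553.0), np.float64(144.0), np.float64(113.0)), (266, np.float64(553.0), np.float64(148.0), np.float64(113.0))]

 208 [(226, np.flo
[... 766 characters left out ...]
1, np.float64(504.0), np.float64(145.0), np.float64(294.0)), (237, np.float64(554.0), np.float64(130.0), np.float64(142.0)), (243, np.float64(563.0), np.float64(131.0), np.float64(115.0)), (249, np.float64(558.0), np.float64(136.0), np.float64(130.0)), (255, np.float64(557.0), np.float64(140.0), np.float64(135.0)), (261, np.float64(558.0), np.float64(144.0), np.float64(133.0)), (267, np.float64(560.0), np.float64(148.0), np.float64(127.0)), (273, np.float64(565.0), np.float64(152.0), np.float64(113.0)), (279, np.float64(556.0), np.float64(155.0), np.float64(141.0)), (285, np.float64(555.0), np.float64(158.0), np.float64(144.0)), (291, np.float64(554.0), np.float64(161.0), np.float64(148.0))]
```

View pics/w11c.png

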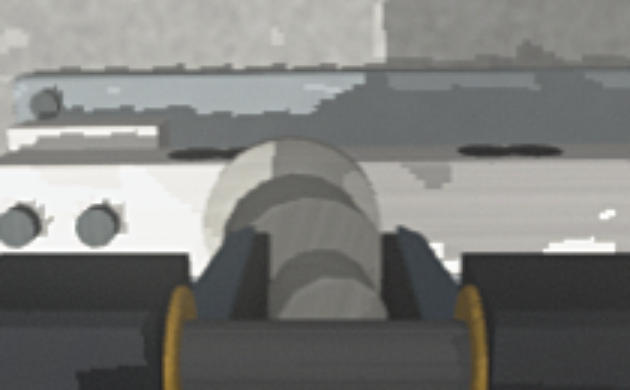

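In hand the weight still leans: the body centre is at crop 303 and the knob at 328. For rolling balance, moving the contact by Δ changes the lean by Δ/38 mm. So I'll set it down 6 mm toward −y, which should take out most of the 9–10°.

Call:
send_rows(deltas=[{"tx": -0.0005, "ty": -0.006, "tz": 0, "ax": 0, "ay": 0, "az": 0, "grip": 0.01}, {"tx": 0, "ty": 0, "tz": 0, "ax": 0, "ay": 0, "az": 0, "grip": 0.01}, {"tx": 0, "ty": 0, "tz": -0.005, "ax": 0, "ay": 0, "az": 0, "grip": 0.01}, {"tx": 0, "ty": 0, "tz": 0, "ax": 0, "ay": 0, "az": 0, "grip": 0.01}, {"tx": 0, "ty": 0, "tz": -0.004, "ax": 0, "ay": 0, "az": 0, "grip": 0.01}, {"tx": 0, "ty": 0, "tz": 0, "ax": 0, "ay": 0, "az": 0, "grip": 0.01}])

```text
clock: 21.4
position: [569.5, 134.3, 112.6]
tool_rot: [0.027, 1.0, 0.0, -0.0]
wrist_force: [0.4, -0.4, -4.1]
finger_gap: 24.2
```

```bash
python3 - <<'E'
from st import *
pst();r.snapshot('top');pst()
E
```

```text
t 21.4 pos [569.5 134.3 112.6] zaxis [-2.e-04  0.e+00 -1.e+00] yaw_y 86.92 j [ 0.212  0.415  1.689  0.     1.038 -1.305] F [ 0.39 -0.37 -4.12] M [ 0.114 -0.118 -0.012] gap 24.2
t 21.45 pos [569.8 134.3 113. ] zaxis [ 5.e-04  2.e-04 -1.e+00] yaw_y 86.92 j [ 0.212  0.415  1.688  0.     1.038 -1.305] F [-0.37 -0.64 -4.24] M [ 0.131 -0.143  0.075] gap 24.2
```

Call:
send_rows(deltas=[{"tx": 0, "ty": 0, "tz": -0.0015, "ax": 0, "ay": 0, "az": 0, "grip": 0.01}, {"tx": 0, "ty": 0, "tz": 0, "ax": 0, "ay": 0, "az": 0, "grip": 0.01}])

```text
clock: 21.7
position: [569.9, 134.4, 111.5]
tool_rot: [0.027, 1.0, 0.0, 0.0]
wrist_force: [-0.4, -0.7, -4.5]
finger_gap: 24.1
```

Call:
send_rows(deltas=[{"tx": 0, "ty": 0, "tz": -0.0008, "ax": 0, "ay": 0, "az": 0, "grip": 0.01}, {"tx": 0, "ty": 0, "tz": 0, "ax": 0, "ay": 0, "az": 0, "grip": 0.01}])

```text
clock: 21.95
position: [570.1, 134.5, 110.8]
tool_rot: [0.027, 1.0, 0.0, 0.001]
wrist_force: [0.5, -0.2, -3.6]
finger_gap: 24.4
```

Call:
send_rows(deltas=[{"tx": 0, "ty": 0, "tz": -0.0007, "ax": 0, "ay": 0, "az": 0, "grip": 0.01}, {"tx": 0, "ty": 0, "tz": 0, "ax": 0, "ay": 0, "az": 0, "grip": 0.01}])

```text
clock: 22.2
position: [570.4, 134.5, 110.8]
tool_rot: [0.027, 1.0, 0.0, 0.001]
wrist_force: [0.8, -0.2, -2.8]
finger_gap: 24.5
```

Contact again at 110.8. Releasing slowly.

Call:
send_rows(deltas=[{"tx": 0, "ty": 0, "tz": -0.0003, "ax": 0, "ay": 0, "az": 0, "grip": 0.01}, {"tx": 0, "ty": 0, "tz": 0, "ax": 0, "ay": 0, "az": 0, "grip": 0.0245}, {"tx": 0, "ty": 0, "tz": 0, "ax": 0, "ay": 0, "az": 0, "grip": 0.0255}, {"tx": 0, "ty": 0, "tz": 0, "ax": 0, "ay": 0, "az": 0, "grip": 0.0265}, {"tx": 0, "ty": 0, "tz": 0, "ax": 0, "ay": 0, "az": 0, "grip": 0.028}, {"tx": 0, "ty": 0, "tz": 0, "ax": 0, "ay": 0, "az": 0, "grip": 0.03}, {"tx": 0, "ty": 0, "tz": 0, "ax": 0, "ay": 0, "az": 0, "grip": 0.032}, {"tx": 0, "ty": 0, "tz": 0, "ax": 0, "ay": 0, "az": 0, "grip": 0.035}])

```text
clock: 23.2
position: [571.7, 134.7, 112.0]
tool_rot: [0.027, 1.0, 0.001, 0.003]
wrist_force: [0.2, -0.8, -0.0]
finger_gap: 34.9
```

Call:
send_rows(deltas=[{"tx": 0, "ty": 0, "tz": 0, "ax": 0, "ay": 0, "az": 0, "grip": 0.042}, {"tx": 0, "ty": 0, "tz": 0, "ax": 0, "ay": 0, "az": 0, "grip": 0.05}, {"tx": 0, "ty": 0, "tz": 0, "ax": 0, "ay": 0, "az": 0, "grip": 0.057}, {"tx": 0, "ty": 0, "tz": 0, "ax": 0, "ay": 0, "az": 0, "grip": 0.064}])

```text
clock: 23.7
position: [571.8, 134.7, 112.0]
tool_rot: [0.027, 1.0, 0.001, 0.003]
wrist_force: [-0.4, 0.2, 0.6]
finger_gap: 63.2
```

```bash
python3 - <<'E'
from st import *
pst();s=snap('wrist','w12');s2=snap('side','s8')
a=cv2.resize(cv2.cvtColor(s['image'],cv2.COLOR_RGB2BGR)[130:240,180:340],(480,330))
b=cv2.resize(cv2.cvtColor(s2['image'],cv2.COLOR_RGB2BGR)[115:175,225:275],(275,330),interpolation=cv2.INTER_CUBIC)
cv2.imwrite('pics/w12c.png',np.hstack([a,b]))
E
```

```text
t 23.7 pos [571.8 134.7 112. ] zaxis [ 0.0062  0.0011 -1.    ] yaw_y 86.93 j [ 0.212  0.416  1.689 -0.     1.03  -1.305] F [-0.38  0.2   0.57] M [ 0.073 -0.126  0.029] gap 63.2
```

View pics/w12c.png

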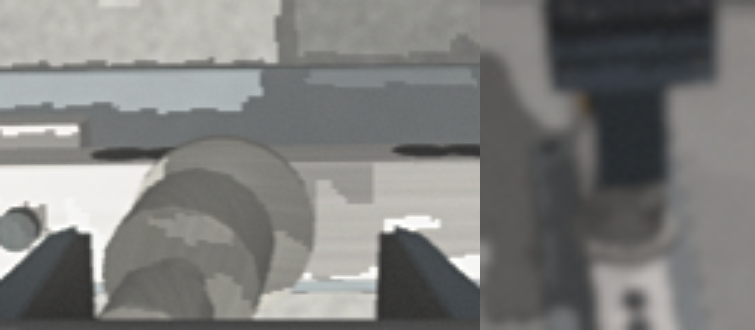

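```bash
cat > wt.py <<'E'
from lean import *
def wt(s,u0=180,u1=340,v0=100,v1=236):
    P=np.array([np.r_[rng(s,u,v),u,v] for u in range(u0,u1) for v in range(v0,v1) if s['range_z'][v,u]>0])
    for a,b,l in [(90,112,'body'),(122,142,'knob')]:
        q=P[(P[:,2]>a)&(P[:,2]<b)&(abs(P[:,0]-570)<30)&(abs(P[:,1]-132)<30)]
        A=np.c_[q[:,:2]-q[:,:2].mean(0),np.ones(len(q))];p=np.linalg.lstsq(A,q[:,2],rcond=None)[0]
        lo,hi=q[:,:3].min(0),q[:,:3].max(0)
        print(l,len(q),np.degrees(-p[:2]).round(1),lo.round(1),hi.round(1),'mid',((lo+hi)/2).round(1))
E
python3 - <<'E'
from wt import *
wt(load('w12'),205,300)
for i in range(3):
    s=r.snapshot('wrist')
s=snap('wrist','w13');wt(s,205,300)
for v in (216,222,228): print([tuple(rng(s,u,v).round(0)) for u in range(205,270,6)])
E
```

```text
body 1542 [-6.8 -2.5] [550.2 102.7  90. ] [580.5 143.8 107.2] mid [565.4 123.2  98.6]
knob 455 [-11.9   6.2] [554. 103. 122.] [571.2 129.5 135.5] mid [562.6 116.3 128.7]
body 1524 [-7.4 -2.4] [549.7 102.8  90. ] [580.6 143.8 106.6] mid [565.1 123.3  98.3]
knob 506 [-16.9   3.9] [553.9 103.2 122. ] [571.3 128.9 134.9] mid [562.6 116.1 128.5]
[(np.float64(555.0), np.float64(104.0), np.float64(129.0)), (np.float64(578.0), np.float64(94.0), np.float64(60.0)), (np.float64(565.0), np.float64(106.0), np.float64(98.0)), (np.float64(565.0), np.float64(110.0), np.float64(99.0)), (np.float64(560.0), np.float64(117.0), np.float64(115.0)), (np.float64(564.0), np.float64(120.0), np.float64(104.0)), (np.float64(564.0), np.float64(124.0), np.float64(105.0)), (np.float64(565.0), np.float64(128.0), np.float64(102.0)), (np.float64(565.0), np.float64(132.0), np.float64(103.0)), (np.float64(565.0), np.float64(136.0), np.float64(104.0)), (np.float64(566.0), np.float64(141.0), np.float64(103.0))]
[(np.float64(558.0), np.float64(104.0), np.float64(131.0)), (np.float64(505.0), np.float64(139.0), np.float64(2
[... 484 characters left out ...]
loat64(570.0), np.float64(140.0), np.float64(104.0))]
[(np.float64(562.0), np.float64(104.0), np.float64(132.0)), (np.float64(611.0), np.float64(81.0), np.float64(1.0)), (np.float64(563.0), np.float64(111.0), np.float64(129.0)), (np.float64(562.0), np.float64(115.0), np.float64(133.0)), (np.float64(562.0), np.float64(118.0), np.float64(133.0)), (np.float64(564.0), np.float64(122.0), np.float64(128.0)), (np.float64(565.0), np.float64(125.0), np.float64(126.0)), (np.float64(567.0), np.float64(128.0), np.float64(121.0)), (np.float64(575.0), np.float64(132.0), np.float64(101.0)), (np.float64(574.0), np.float64(136.0), np.float64(103.0)), (np.float64(574.0), np.float64(140.0), np.float64(104.0))]
```

It now leans the other way, about −8° in y, so the correction was twice too large (effective ratio about 20 mm rather than 38). I'll open wider, rise clear and measure properly.

Call:
send_rows(deltas=[{"tx": 0, "ty": 0, "tz": 0, "ax": 0, "ay": 0, "az": 0, "grip": 0.072}, {"tx": 0, "ty": 0, "tz": 0, "ax": 0, "ay": 0, "az": 0, "grip": 0.08}, {"tx": -0.0015, "ty": -0.006, "tz": 0, "ax": -0.06, "ay": 0.3, "az": 0, "grip": 0.08}, {"tx": 0, "ty": 0, "tz": 0, "ax": 0, "ay": 0, "az": 0, "grip": 0.08}, {"tx": 0, "ty": 0, "tz": 0.015, "ax": 0, "ay": 0, "az": 0, "grip": 0.08}, {"tx": 0, "ty": 0, "tz": 0.02, "ax": 0, "ay": 0, "az": 0, "grip": 0.08}, {"tx": 0, "ty": 0, "tz": 0.03, "ax": 0, "ay": 0, "az": 0, "grip": 0.08}, {"tx": 0, "ty": 0, "tz": 0, "ax": 0, "ay": 0, "az": 0, "grip": 0.08}])

```text
clock: 25.0
position: [570.8, 128.3, 181.8]
tool_rot: [0.027, 1.0, 0.0, 0.002]
wrist_force: [-0.6, 0.0, 0.1]
finger_gap: 80.1
```

```bash
python3 - <<'E'
from wt import *
pst()
s=snap('wrist','w14');wt(s)
for i in range(6): r.snapshot('top')
s=snap('wrist','w15');wt(s)
cv2.imwrite('pics/w15c.png',cv2.resize(cv2.cvtColor(s['image'],cv2.COLOR_RGB2BGR)[130:240,180:340],None,fx=4,fy=4,interpolation=cv2.INTER_CUBIC))
E
```

```text
t 25.0 pos [570.8 128.3 181.8] zaxis [ 3.2e-03  5.0e-04 -1.0e+00] yaw_y 86.92 j [ 0.201  0.355  1.595 -0.     1.189 -1.316] F [-0.58  0.03  0.14] M [ 0.073 -0.123 -0.023] gap 80.1
body 817 [-5.2 -5.1] [548.2 102.5  90.1] [587.7 143.2 106.4] mid [567.9 122.9  98.2]
knob 629 [-5.4 -2.4] [556.4 102.1 122.1] [579.7 126.4 135.1] mid [568.1 114.2 128.6]
body 783 [-7.9 -4.7] [546.1 103.4  90.1] [585.8 143.2 106.1] mid [565.9 123.3  98.1]
knob 652 [-7.1 -1.9] [551.3 102.2 122.3] [574.5 126.8 135.4] mid [562.9 114.5 128.8]
```

View pics/w15c.png

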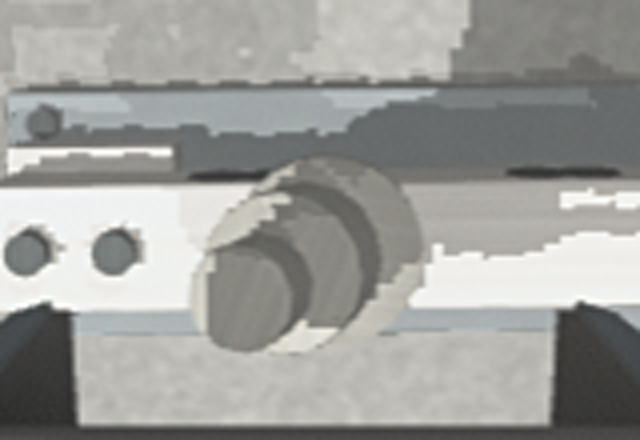

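```bash
python3 - <<'E'
from wt import *
out=[]
for i in range(26):
    s=r.snapshot('wrist');t=r.get_state()['clock']
    P=np.array([rng(s,u,v) for u in range(190,320,2) for v in range(120,236,2) if s['range_z'][v,u]>0])
    k=P[(P[:,2]>122)&(P[:,2]<142)&(abs(P[:,0]-570)<35)&(abs(P[:,1]-132)<40)]
    b=P[(P[:,2]>88)&(P[:,2]<112)&(abs(P[:,0]-570)<35)&(abs(P[:,1]-132)<40)]
    m=lambda q:((q[:,:2].min(0)+q[:,:2].max(0))/2).round(1)
    print(round(t,2),m(k),m(b))
E
```

```text
25.45 [564.1 114.7] [566.3 123.9]
25.5 [566.  114.5] [566.7 122.9]
25.55 [567.7 114.5] [567.2 122.9]
25.6 [568.2 114.5] [567.6 122.9]
25.65 [568.  113.7] [567.7 122.9]
25.7 [566.5 114.5] [567.2 122.9]
25.75 [565. 114.] [566.9 123. ]
25.8 [563.7 114.8] [566. 123.]
25.85 [563.3 114.9] [565.7 123.2]
25.9 [563. 115.] [565.5 123.1]
25.95 [563.1 114.8] [565.6 123.1]
26.0 [564.5 114.8] [565.9 123.1]
26.05 [565.3 114.7] [567.1 123.1]
26.1 [566.7 114.6] [567.3 123. ]
26.15 [567.  114.5] [567.6 122.9]
26.2 [568.4 114.6] [567.5 122.9]
26.25 [566.8 114.6] [567.4 122.9]
26.3 [566.4 114.6] [567.2 123. ]
26.35 [565.  114.7] [566. 123.]
26.4 [564.8 114.9] [565.7 123.1]
26.45 [563.2 115. ] [565.8 123.1]
26.5 [563.1 114.8] [565.6 123. ]
26.55 [563.6 114.8] [565.7 123.1]
26.6 [564.7 114.8] [565.8 123.1]
26.65 [565.  114.8] [567.1 123.1]
26.7 [566.4 114.7] [567.3 123. ]
```

The weight is rocking slightly in x (period ≈0.55 s) and holding about −15° in y. Sensitivity is therefore about 4°/mm, and the sweet spot is about 2.3 mm toward −y from my first placement. I'll regrip with the jaws along x and the tool tilted to match the lean, straighten it, and set it down again.

Call:
send_rows(deltas=[{"tx": 0, "ty": 0, "tz": 0.002, "ax": 0, "ay": 0, "az": -8, "grip": 0.07}, {"tx": 0, "ty": 0, "tz": 0, "ax": 0, "ay": 0, "az": -10, "grip": 0.064}, {"tx": 0, "ty": 0, "tz": 0, "ax": 0, "ay": 0, "az": -10, "grip": 0.064}, {"tx": 0, "ty": 0, "tz": 0, "ax": 0, "ay": 0, "az": -10, "grip": 0.064}, {"tx": 0, "ty": 0, "tz": 0, "ax": 0, "ay": 0, "az": -10, "grip": 0.064}, {"tx": 0, "ty": 0, "tz": 0, "ax": 0, "ay": 0, "az": -10, "grip": 0.064}, {"tx": 0, "ty": 0, "tz": 0, "ax": 0, "ay": 0, "az": -10, "grip": 0.064}, {"tx": 0, "ty": 0, "tz": 0, "ax": 0, "ay": 0, "az": -10, "grip": 0.064}])

```text
clock: 27.7
position: [568.9, 127.8, 180.5]
tool_rot: [0.667, 0.745, 0.001, -0.002]
wrist_force: [-0.1, -0.1, -0.5]
finger_gap: 63.9
```

Call:
send_rows(deltas=[{"tx": 0, "ty": 0, "tz": 0, "ax": 0, "ay": 0, "az": -5, "grip": 0.064}, {"tx": 0, "ty": 0, "tz": 0, "ax": 0, "ay": 0, "az": 0, "grip": 0.064}, {"tx": 0, "ty": -0.01, "tz": 0, "ax": 4, "ay": 0, "az": 0, "grip": 0.064}, {"tx": 0, "ty": -0.01, "tz": 0, "ax": 4, "ay": 0, "az": 0, "grip": 0.064}, {"tx": 0, "ty": -0.005, "tz": 0, "ax": 4, "ay": 0, "az": 0, "grip": 0.064}, {"tx": 0, "ty": 0, "tz": 0, "ax": 1, "ay": 0, "az": 0, "grip": 0.064}, {"tx": 0, "ty": 0, "tz": 0, "ax": 0, "ay": 0, "az": 0, "grip": 0.064}, {"tx": 0, "ty": 0, "tz": 0, "ax": 0, "ay": 0, "az": 0, "grip": 0.064}])

```text
clock: 28.7
position: [569.1, 103.6, 180.7]
tool_rot: [0.691, 0.713, 0.084, -0.082]
wrist_force: [-0.0, 0.2, -0.5]
finger_gap: 64.1
```

```bash
cat >> wt.py <<'E'
def series(n,u0=190,u1=320,v0=100,v1=236):
    for i in range(n):
        s=r.snapshot('wrist');t=r.get_state()['clock']
        P=np.array([rng(s,u,v) for u in range(u0,u1,2) for v in range(v0,v1,2) if s['range_z'][v,u]>0])
        k=P[(P[:,2]>122)&(P[:,2]<142)&(abs(P[:,0]-570)<35)&(abs(P[:,1]-132)<40)]
        b=P[(P[:,2]>88)&(P[:,2]<112)&(abs(P[:,0]-570)<35)&(abs(P[:,1]-132)<40)]
        m=lambda q:((q[:,:2].min(0)+q[:,:2].max(0))/2).round(1) if len(q) else None
        print(round(t,2),m(k),m(b),(k.max(0)-k.min(0)).round(0) if len(k) else '')
E
python3 - <<'E'
from wt import *
pst();series(6)
E
```

```text
t 28.7 pos [569.1 103.6 180.7] zaxis [-3.000e-04  2.339e-01 -9.723e-01] yaw_y 1.71 j [ 0.024  0.341  1.644  0.257  1.163 -0.11 ] F [-0.01  0.16 -0.5 ] M [-0.138 -0.075  0.016] gap 64.1
28.75 [567.  113.5] [568.5 123.8] [23. 23. 12.]
28.8 [567.7 113.7] [568.5 125. ] [22. 23. 13.]
28.85 [567.6 113.7] [568.5 125. ] [22. 23. 13.]
28.9 [567.  113.7] [568.5 124.1] [23. 23. 11.]
28.95 [566.9 113.6] [568.5 123.9] [23. 23. 12.]
29.0 [566.9 114.3] [568.8 124.8] [23. 24. 12.]
```

Call:
send_rows(deltas=[{"tx": -0.0018, "ty": 0.005, "tz": -0.02, "ax": 0, "ay": 0, "az": 0, "grip": 0.064}, {"tx": 0, "ty": 0, "tz": 0, "ax": 0, "ay": 0, "az": 0, "grip": 0.064}, {"tx": 0, "ty": 0.004, "tz": -0.017, "ax": 0, "ay": 0, "az": 0, "grip": 0.064}, {"tx": 0, "ty": 0, "tz": 0, "ax": 0, "ay": 0, "az": 0, "grip": 0.064}, {"tx": 0, "ty": 0.004, "tz": -0.016, "ax": 0, "ay": 0, "az": 0, "grip": 0.064}, {"tx": 0, "ty": 0, "tz": 0, "ax": 0, "ay": 0, "az": 0, "grip": 0.064}, {"tx": 0, "ty": 0.004, "tz": -0.016, "ax": 0, "ay": 0, "az": 0, "grip": 0.064}, {"tx": 0, "ty": 0, "tz": 0, "ax": 0, "ay": 0, "az": 0, "grip": 0.064}])

```text
clock: 30.0
position: [569.8, 121.3, 112.7]
tool_rot: [0.691, 0.713, 0.087, -0.08]
wrist_force: [0.2, 0.3, 0.2]
finger_gap: 64.0
```

```bash
cat >> wt.py <<'E'
def tf(s,u=260):
    st=r.get_state();R=Ro.from_quat(st['tool_rot']).as_matrix()
    print('tool(x,y,-z):',[tuple((R.T@(rng(s,u,v)-st['position'])*[1,1,-1]).round(1)) for v in range(190,236,3)])
E
python3 - <<'E'
from wt import *
pst();s=snap('wrist','w16');tf(s)
cv2.imwrite('pics/w16c.png',cv2.resize(cv2.cvtColor(s['image'],cv2.COLOR_RGB2BGR)[130:260,150:360],None,fx=3,fy=3))
E
```

```text
t 30.0 pos [569.8 121.3 112.7] zaxis [ 0.0061  0.2343 -0.9721] yaw_y 1.71 j [ 0.055  0.402  1.738  0.281  1.001 -0.129] F [0.16 0.31 0.24] M [-0.18  -0.13  -0.006] gap 64.0
tool(x,y,-z): [(np.float64(17.3), np.float64(1.1), np.float64(-48.6)), (np.float64(15.2), np.float64(1.0), np.float64(-47.0)), (np.float64(15.3), np.float64(1.0), np.float64(-36.1)), (np.float64(15.2), np.float64(0.9), np.float64(-27.3)), (np.float64(15.0), np.float64(0.9), np.float64(-19.4)), (np.float64(14.8), np.float64(0.9), np.float64(-12.1)), (np.float64(12.8), np.float64(0.9), np.float64(-11.4)), (np.float64(10.4), np.float64(0.9), np.float64(-11.9)), (np.float64(7.8), np.float64(0.9), np.float64(-13.2)), (np.float64(5.6), np.float64(0.9), np.float64(-12.9)), (np.float64(3.6), np.float64(0.9), np.float64(-12.0)), (np.float64(6.2), np.float64(0.8), np.float64(1.3)), (np.float64(6.6), np.float64(0.8), np.float64(8.2)), (np.float64(6.2), np.float64(0.8), np.float64(12.4)), (np.float64(6.1), np.float64(0.7), np.float64(17.3)), (np.float64(4.8), np.float64(0.7), np.float64(18.8))]
```

View pics/w16c.png

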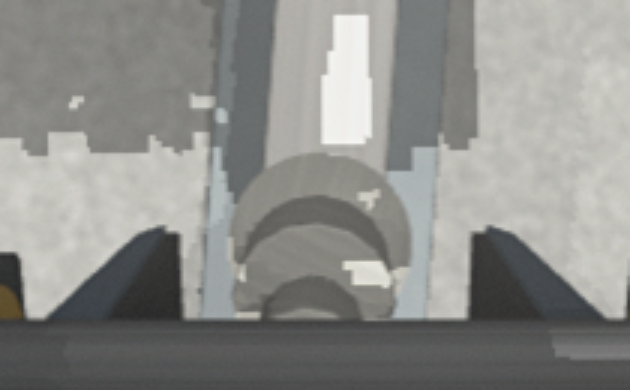

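Knob between the fingers (crop x≈315, slightly left of their middle at 326). Aligned in tilt. Final adjustment, then close.

Call:
send_rows(deltas=[{"tx": -0.002, "ty": -0.0037, "tz": -0.0035, "ax": 0, "ay": 0.3, "az": 0, "grip": 0.06}, {"tx": 0, "ty": 0, "tz": 0, "ax": 0, "ay": 0, "az": 0, "grip": 0.05}, {"tx": 0, "ty": 0, "tz": -0.0035, "ax": 0, "ay": 0, "az": 0, "grip": 0.04}, {"tx": 0, "ty": 0, "tz": 0, "ax": 0, "ay": 0, "az": 0, "grip": 0.034}, {"tx": 0, "ty": 0, "tz": 0, "ax": 0, "ay": 0, "az": 0, "grip": 0.029}, {"tx": 0, "ty": 0, "tz": 0, "ax": 0, "ay": 0, "az": 0, "grip": 0.025}, {"tx": 0, "ty": 0, "tz": 0, "ax": 0, "ay": 0, "az": 0, "grip": 0.015}, {"tx": 0, "ty": 0, "tz": 0, "ax": 0, "ay": 0, "az": 0, "grip": 0.01}])

```text
clock: 31.05
position: [569.0, 117.1, 107.2]
tool_rot: [0.691, 0.713, 0.086, -0.081]
wrist_force: [0.0, 0.3, -0.2]
finger_gap: 23.1
```

Call:
send_rows(deltas=[{"tx": 0, "ty": 0, "tz": 0, "ax": 0, "ay": 0, "az": 0, "grip": 0.01}, {"tx": 0, "ty": 0, "tz": 0.008, "ax": 0, "ay": 0, "az": 0, "grip": 0.01}, {"tx": 0, "ty": 0, "tz": 0.01, "ax": 0, "ay": 0, "az": 0, "grip": 0.01}, {"tx": 0, "ty": 0, "tz": 0, "ax": 0, "ay": 0, "az": 0, "grip": 0.01}, {"tx": 0, "ty": 0, "tz": 0, "ax": 0, "ay": 0, "az": 0, "grip": 0.01}])

```text
clock: 31.68
position: [568.0, 116.7, 125.0]
tool_rot: [0.691, 0.713, 0.085, -0.081]
wrist_force: [-0.2, 0.7, -4.7]
finger_gap: 23.1
```

```bash
python3 - <<'E'
from wt import *
pst();s=snap('wrist','w17');tf(s);tf(s,254);s2=snap('side','s9')
a=cv2.resize(cv2.cvtColor(s['image'],cv2.COLOR_RGB2BGR)[130:240,180:340],(480,330))
b=cv2.resize(cv2.cvtColor(s2['image'],cv2.COLOR_RGB2BGR)[95:175,210:280],(290,330),interpolation=cv2.INTER_CUBIC)
cv2.imwrite('pics/w17c.png',np.hstack([a,b]))
E
```

```text
t 31.68 pos [568.  116.7 125. ] zaxis [ 0.0017  0.2332 -0.9724] yaw_y 1.72 j [ 0.047  0.389  1.724  0.275  1.033 -0.126] F [-0.23  0.72 -4.69] M [-0.362 -0.115  0.043] gap 23.1
tool(x,y,-z): [(np.float64(21.0), np.float64(1.8), np.float64(-32.3)), (np.float64(21.2), np.float64(1.7), np.float64(-21.4)), (np.float64(21.0), np.float64(1.6), np.float64(-13.1)), (np.float64(20.1), np.float64(1.6), np.float64(-7.9)), (np.float64(18.2), np.float64(1.6), np.float64(-7.0)), (np.float64(15.9), np.float64(1.6), np.float64(-7.7)), (np.float64(13.8), np.float64(1.6), np.float64(-7.7)), (np.float64(12.0), np.float64(1.6), np.float64(-6.4)), (np.float64(9.5), np.float64(1.6), np.float64(-7.3)), (np.float64(12.2), np.float64(1.5), np.float64(7.2)), (np.float64(12.8), np.float64(1.4), np.float64(15.0)), (np.float64(12.8), np.float64(1.4), np.float64(20.2)), (np.float64(11.9), np.float64(1.4), np.float64(23.0)), (np.float64(11.2), np.float64(1.4), np.float64(25.9)), (np.float64(8.6), np.float64(1.4), np.float64(24.1)), (np.float64(7.0), np.float64(1.4), np.float64(24.7))]
tool(x,y,-z): [(np.float64(15
[... 180 characters left out ...]
loat64(-2.5), np.float64(-7.8)), (np.float64(18.2), np.float64(-2.5), np.float64(-7.3)), (np.float64(16.2), np.float64(-2.5), np.float64(-6.5)), (np.float64(14.2), np.float64(-2.5), np.float64(-6.1)), (np.float64(11.5), np.float64(-2.6), np.float64(-7.8)), (np.float64(9.6), np.float64(-2.6), np.float64(-7.1)), (np.float64(12.5), np.float64(-2.3), np.float64(8.3)), (np.float64(12.0), np.float64(-2.3), np.float64(12.6)), (np.float64(12.0), np.float64(-2.2), np.float64(18.0)), (np.float64(11.9), np.float64(-2.1), np.float64(22.9)), (np.float64(10.9), np.float64(-2.1), np.float64(25.2)), (np.float64(9.3), np.float64(-2.1), np.float64(25.8)), (np.float64(7.3), np.float64(-2.1), np.float64(25.4))]
```

View pics/w17c.png

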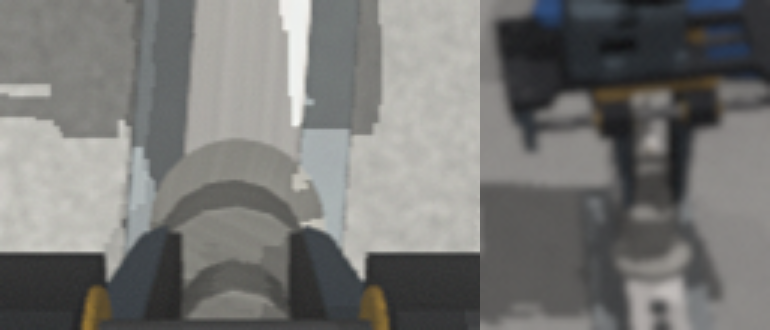

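Clean grip: tool-frame knob offset +0.3 mm, body +0.8 mm, gap 23.1. Straightening and moving to the corrected spot (TCP ≈ 569.3, 127.9).

Call:
send_rows(deltas=[{"tx": 0, "ty": 0.002, "tz": 0, "ax": -4, "ay": 0, "az": 0, "grip": 0.01}, {"tx": 0, "ty": 0.003, "tz": 0, "ax": -4, "ay": 0, "az": 0, "grip": 0.01}, {"tx": 0, "ty": 0.003, "tz": 0, "ax": -4, "ay": 0, "az": 0, "grip": 0.01}, {"tx": 0, "ty": 0.001, "tz": 0, "ax": -1, "ay": 0, "az": 0, "grip": 0.01}, {"tx": 0, "ty": 0, "tz": 0, "ax": 0, "ay": 0, "az": 0, "grip": 0.01}, {"tx": 0, "ty": 0, "tz": 0, "ax": 0, "ay": 0, "az": 0, "grip": 0.01}])

```text
clock: 32.52
position: [566.9, 125.1, 123.2]
tool_rot: [0.697, 0.717, 0.001, -0.002]
wrist_force: [0.7, 0.1, -4.1]
finger_gap: 23.4
```

```bash
python3 - <<'E'
from wt import *
pst()
E
```

```text
t 32.52 pos [566.9 125.1 123.2] zaxis [-0.0019  0.0039 -1.    ] yaw_y 1.61 j [0.195 0.399 1.685 0.005 1.059 0.165] F [ 0.75  0.1  -4.07] M [-0.025 -0.083  0.009] gap 23.4
```

Call:
send_rows(deltas=[{"tx": 0.0024, "ty": 0.0028, "tz": 0, "ax": -0.4, "ay": -0.1, "az": 0, "grip": 0.01}, {"tx": 0, "ty": 0, "tz": 0, "ax": 0, "ay": 0, "az": 0, "grip": 0.01}, {"tx": 0, "ty": 0, "tz": -0.006, "ax": 0, "ay": 0, "az": 0, "grip": 0.01}, {"tx": 0, "ty": 0, "tz": 0, "ax": 0, "ay": 0, "az": 0, "grip": 0.01}, {"tx": 0, "ty": 0, "tz": -0.004, "ax": 0, "ay": 0, "az": 0, "grip": 0.01}, {"tx": 0, "ty": 0, "tz": 0, "ax": 0, "ay": 0, "az": 0, "grip": 0.01}])

```text
clock: 33.28
position: [569.3, 126.7, 112.2]
tool_rot: [0.698, 0.716, -0.001, 0.001]
wrist_force: [0.8, -0.2, -5.1]
finger_gap: 23.2
```

```bash
python3 - <<'E'
from wt import *
pst();s=snap('wrist','w18');tf(s)
E
```

```text
t 33.27 pos [569.3 126.7 112.2] zaxis [-0.0011 -0.003  -1.    ] yaw_y 1.48 j [ 0.201  0.414  1.692 -0.003  1.037  0.177] F [ 0.83 -0.24 -5.11] M [ 0.011 -0.136 -0.016] gap 23.2
tool(x,y,-z): [(np.float64(21.1), np.float64(1.6), np.float64(-30.8)), (np.float64(20.8), np.float64(1.5), np.float64(-22.0)), (np.float64(20.5), np.float64(1.5), np.float64(-14.1)), (np.float64(20.2), np.float64(1.4), np.float64(-6.9)), (np.float64(18.2), np.float64(1.4), np.float64(-6.6)), (np.float64(16.0), np.float64(1.4), np.float64(-6.8)), (np.float64(13.8), np.float64(1.4), np.float64(-6.9)), (np.float64(11.8), np.float64(1.4), np.float64(-6.3)), (np.float64(9.6), np.float64(1.4), np.float64(-6.5)), (np.float64(12.5), np.float64(1.3), np.float64(8.7)), (np.float64(12.2), np.float64(1.3), np.float64(13.8)), (np.float64(12.4), np.float64(1.3), np.float64(19.6)), (np.float64(12.0), np.float64(1.2), np.float64(23.7)), (np.float64(10.6), np.float64(1.2), np.float64(24.9)), (np.float64(8.8), np.float64(1.2), np.float64(25.1)), (np.float64(6.6), np.float64(1.2), np.float64(24.1))]
```

Call:
send_rows(deltas=[{"tx": 0, "ty": 0.0013, "tz": -0.002, "ax": 0, "ay": 0, "az": 0, "grip": 0.01}, {"tx": 0, "ty": 0, "tz": 0, "ax": 0, "ay": 0, "az": 0, "grip": 0.01}])

```text
clock: 33.58
position: [569.7, 128.2, 110.5]
tool_rot: [0.698, 0.716, -0.001, 0.001]
wrist_force: [-0.7, -0.4, -3.6]
finger_gap: 23.6
```

Call:
send_rows(deltas=[{"tx": 0, "ty": 0, "tz": -0.0012, "ax": 0, "ay": 0, "az": 0, "grip": 0.01}, {"tx": 0, "ty": 0, "tz": 0, "ax": 0, "ay": 0, "az": 0, "grip": 0.01}])

```text
clock: 33.83
position: [569.7, 128.3, 109.3]
tool_rot: [0.698, 0.716, -0.001, 0.001]
wrist_force: [-0.0, 0.1, -4.2]
finger_gap: 23.1
```

Call:
send_rows(deltas=[{"tx": 0, "ty": 0, "tz": -0.0006, "ax": 0, "ay": 0, "az": 0, "grip": 0.01}, {"tx": 0, "ty": 0, "tz": 0, "ax": 0, "ay": 0, "az": 0, "grip": 0.01}])

```text
clock: 34.08
position: [569.8, 128.3, 108.7]
tool_rot: [0.698, 0.716, -0.001, 0.001]
wrist_force: [0.3, 0.3, -4.6]
finger_gap: 23.3
```

Call:
send_rows(deltas=[{"tx": 0, "ty": 0, "tz": -0.0005, "ax": 0, "ay": 0, "az": 0, "grip": 0.01}, {"tx": 0, "ty": 0, "tz": 0, "ax": 0, "ay": 0, "az": 0, "grip": 0.01}])

```text
clock: 34.33
position: [569.9, 128.3, 108.4]
tool_rot: [0.698, 0.716, -0.001, 0.001]
wrist_force: [-0.2, -0.3, -3.5]
finger_gap: 23.2
```

Call:
send_rows(deltas=[{"tx": -0.0004, "ty": -0.0002, "tz": -0.0004, "ax": 0, "ay": 0, "az": 0, "grip": 0.01}, {"tx": 0, "ty": 0, "tz": 0, "ax": 0, "ay": 0, "az": 0, "grip": 0.01}])

```text
clock: 34.58
position: [569.8, 128.3, 108.4]
tool_rot: [0.698, 0.716, -0.0, 0.001]
wrist_force: [-0.1, 0.1, -3.7]
finger_gap: 23.2
```

Call:
send_rows(deltas=[{"tx": 0, "ty": 0, "tz": -0.0003, "ax": 0, "ay": 0, "az": 0, "grip": 0.01}, {"tx": 0, "ty": 0, "tz": 0, "ax": 0, "ay": 0, "az": 0, "grip": 0.01}])

```text
clock: 34.83
position: [569.8, 128.3, 108.3]
tool_rot: [0.698, 0.716, -0.0, 0.001]
wrist_force: [0.1, 0.5, -2.0]
finger_gap: 22.9
```

In contact at 108.3, with the load down to 2 N. Releasing slowly, then checking.

Call:
send_rows(deltas=[{"tx": 0, "ty": 0, "tz": 0, "ax": 0, "ay": 0, "az": 0, "grip": 0.0235}, {"tx": 0, "ty": 0, "tz": 0, "ax": 0, "ay": 0, "az": 0, "grip": 0.024}, {"tx": 0, "ty": 0, "tz": 0, "ax": 0, "ay": 0, "az": 0, "grip": 0.0245}, {"tx": 0, "ty": 0, "tz": 0, "ax": 0, "ay": 0, "az": 0, "grip": 0.025}, {"tx": 0, "ty": 0, "tz": 0, "ax": 0, "ay": 0, "az": 0, "grip": 0.026}, {"tx": 0, "ty": 0, "tz": 0, "ax": 0, "ay": 0, "az": 0, "grip": 0.027}, {"tx": 0, "ty": 0, "tz": 0, "ax": 0, "ay": 0, "az": 0, "grip": 0.028}, {"tx": 0, "ty": 0, "tz": 0, "ax": 0, "ay": 0, "az": 0, "grip": 0.03}])

```text
clock: 35.83
position: [571.1, 128.4, 109.8]
tool_rot: [0.698, 0.716, 0.001, 0.003]
wrist_force: [-1.2, -0.8, 0.8]
finger_gap: 29.8
```

```bash
python3 - <<'E'
from wt import *
pst();s=snap('wrist','w19');tf(s)
for i in range(4): r.snapshot('top')
s=snap('wrist','w20');tf(s);tf(s,254)
E
```

```text
t 35.83 pos [571.1 128.4 109.8] zaxis [ 0.0055 -0.0017 -1.    ] yaw_y 1.48 j [ 0.203  0.416  1.696 -0.003  1.025  0.179] F [-1.24 -0.82  0.78] M [ 0.013 -0.109  0.001] gap 29.8
tool(x,y,-z): [(np.float64(25.1), np.float64(1.7), np.float64(-13.1)), (np.float64(23.3), np.float64(1.7), np.float64(-11.8)), (np.float64(21.2), np.float64(1.7), np.float64(-11.5)), (np.float64(19.1), np.float64(1.7), np.float64(-11.0)), (np.float64(17.1), np.float64(1.7), np.float64(-10.4)), (np.float64(21.2), np.float64(1.6), np.float64(11.6)), (np.float64(21.7), np.float64(1.5), np.float64(19.8)), (np.float64(20.8), np.float64(1.5), np.float64(22.8)), (np.float64(18.6), np.float64(1.5), np.float64(21.6)), (np.float64(17.0), np.float64(1.5), np.float64(22.3)), (np.float64(15.3), np.float64(1.5), np.float64(22.7)), (np.float64(13.3), np.float64(1.5), np.float64(22.3)), (np.float64(11.6), np.float64(1.5), np.float64(22.7)), (np.float64(9.7), np.float64(1.5), np.float64(22.6)), (np.float64(7.8), np.float64(1.5), np.float64(22.7)), (np.float64(6.5), np.float64(1.5), np.float64(24.1))]
tool(x,y,-z): [(np.float64
[... 1082 characters left out ...]
at64(-2.4), np.float64(-10.1)), (np.float64(17.1), np.float64(-2.5), np.float64(-10.5)), (np.float64(20.5), np.float64(-2.2), np.float64(9.0)), (np.float64(21.6), np.float64(-2.0), np.float64(19.3)), (np.float64(20.2), np.float64(-2.0), np.float64(20.8)), (np.float64(18.5), np.float64(-2.0), np.float64(21.4)), (np.float64(16.9), np.float64(-2.0), np.float64(21.9)), (np.float64(15.2), np.float64(-2.0), np.float64(22.5)), (np.float64(13.1), np.float64(-2.0), np.float64(21.7)), (np.float64(11.7), np.float64(-2.0), np.float64(23.0)), (np.float64(9.8), np.float64(-2.0), np.float64(23.0)), (np.float64(8.3), np.float64(-2.0), np.float64(23.8)), (np.float64(6.0), np.float64(-2.0), np.float64(22.9))]
```

It settles again at a steady lean of about 10° toward +y, although the base is 3–4 mm from the first spot. So the lean isn't set by my placement within these few millimetres, and another try isn't worth the time and risk. I'm leaving the weight balanced and moving to the thumbscrew.

Call:
send_rows(deltas=[{"tx": 0, "ty": 0, "tz": 0, "ax": 0, "ay": 0, "az": 0, "grip": 0.034}, {"tx": 0, "ty": 0, "tz": 0, "ax": 0, "ay": 0, "az": 0, "grip": 0.04}, {"tx": 0, "ty": 0, "tz": 0, "ax": 0, "ay": 0, "az": 0, "grip": 0.05}, {"tx": 0, "ty": 0, "tz": 0, "ax": 0, "ay": 0, "az": 0, "grip": 0.06}, {"tx": 0, "ty": 0, "tz": 0.01, "ax": 0, "ay": 0, "az": 0, "grip": 0.064}, {"tx": 0, "ty": 0, "tz": 0.015, "ax": 0, "ay": 0, "az": 0, "grip": 0.064}, {"tx": 0, "ty": 0, "tz": 0.03, "ax": 0, "ay": 0, "az": 0, "grip": 0.064}, {"tx": 0, "ty": 0, "tz": 0.03, "ax": 0, "ay": 0, "az": 0, "grip": 0.064}])

```text
clock: 37.12
position: [570.0, 128.2, 197.7]
tool_rot: [0.698, 0.716, -0.0, 0.002]
wrist_force: [0.2, 1.0, -0.2]
finger_gap: 63.9
```

```bash
python3 - <<'E'
from wt import *
pst();series(10,220,330,100,230)
s=snap('wrist','w21')
P=np.array([rng(s,u,v) for u in range(200,400) for v in range(0,140) if s['range_z'][v,u]>0])
q=P[(P[:,2]>98)&(P[:,2]<118)&(P[:,1]>230)];print('wing',len(q),cv2.minAreaRect(q[:,:2].astype(np.float32)))
E
```

```text
t 37.12 pos [570.  128.2 197.7] zaxis [ 0.0023 -0.0023 -1.    ] yaw_y 1.48 j [ 0.203  0.344  1.57  -0.003  1.226  0.178] F [ 0.15  1.04 -0.24] M [ 0.001 -0.085  0.033] gap 63.9
37.17 [570.2 139.4] [569.5 134.1] [22. 22.  6.]
37.23 [569.5 140.4] [569.6 133.7] [22. 22.  6.]
37.27 [569.4 139.3] [569.5 133.9] [22. 22.  6.]
37.33 [569.9 139.4] [570.  134.2] [22. 22.  7.]
37.38 [570.4 139.6] [570.6 134.3] [22. 22.  7.]
37.42 [571.3 139.8] [569.8 134.4] [22. 22.  6.]
37.48 [571.  139.8] [570.4 134.3] [22. 22.  6.]
37.52 [570.9 139.8] [570.3 134.3] [22. 22.  6.]
37.58 [570.1 140. ] [569.3 134.5] [23. 21.  7.]
37.62 [569.4 139.9] [569.5 134.3] [22. 22.  6.]
wing 556 ((574.3436889648438, 261.4884948730469), (39.08469772338867, 10.26763916015625), 61.06730270385742)
```

View pics/w21.png

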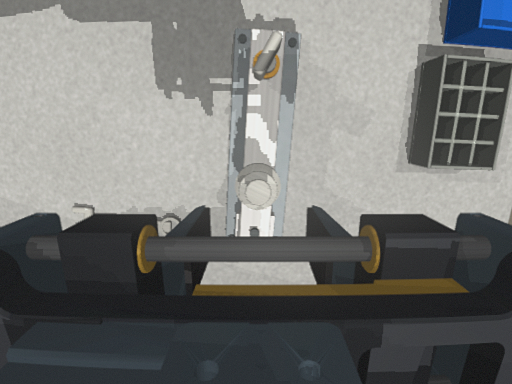

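The weight holds steady: knob (570,139.6) against body (570,134.2), about 9.5° lean with no drift. The wrist view shows the thumbscrew wing at (267,55). Wing angle is ≈60.5°, axis ≈(574.3,261.7). Moving over it with the jaws turned to 150.5°.

Call:
send_rows(deltas=[{"tx": 0, "ty": 0.006, "tz": 0.001, "ax": 0, "ay": 0, "az": 8, "grip": 0.064}, {"tx": 0, "ty": 0.009, "tz": 0.001, "ax": 0, "ay": 0, "az": 10, "grip": 0.064}, {"tx": 0, "ty": 0.009, "tz": 0, "ax": 0, "ay": 0, "az": 10, "grip": 0.064}, {"tx": 0, "ty": 0.009, "tz": 0, "ax": 0, "ay": 0, "az": 10, "grip": 0.064}, {"tx": 0, "ty": 0.009, "tz": 0, "ax": 0, "ay": 0, "az": 10, "grip": 0.064}, {"tx": 0, "ty": 0.009, "tz": 0, "ax": 0, "ay": 0, "az": 10, "grip": 0.064}, {"tx": 0, "ty": 0.009, "tz": 0, "ax": 0, "ay": 0, "az": 10, "grip": 0.064}, {"tx": 0, "ty": 0.009, "tz": 0, "ax": 0, "ay": 0, "az": 10, "grip": 0.064}])

```text
clock: 38.67
position: [568.5, 198.3, 193.3]
tool_rot: [0.07, 0.998, -0.003, -0.0]
wrist_force: [-0.4, -0.1, 0.0]
finger_gap: 64.0
```

Call:
send_rows(deltas=[{"tx": 0, "ty": 0.009, "tz": 0, "ax": 0, "ay": 0, "az": 10, "grip": 0.064}, {"tx": 0, "ty": 0.009, "tz": 0, "ax": 0, "ay": 0, "az": 10, "grip": 0.064}, {"tx": 0, "ty": 0.009, "tz": 0, "ax": 0, "ay": 0, "az": 10, "grip": 0.064}, {"tx": 0, "ty": 0.009, "tz": 0, "ax": 0, "ay": 0, "az": 10, "grip": 0.064}, {"tx": 0, "ty": 0.008, "tz": 0, "ax": 0, "ay": 0, "az": 10, "grip": 0.06}, {"tx": 0, "ty": 0.006, "tz": 0, "ax": 0, "ay": 0, "az": 10, "grip": 0.055}, {"tx": 0, "ty": 0.002, "tz": 0, "ax": 0, "ay": 0, "az": 4, "grip": 0.05}, {"tx": 0, "ty": 0, "tz": 0, "ax": 0, "ay": 0, "az": 0, "grip": 0.05}])

```text
clock: 39.67
position: [567.3, 252.4, 189.3]
tool_rot: [-0.487, 0.874, -0.003, -0.002]
wrist_force: [-0.8, -0.5, -0.2]
finger_gap: 50.2
```

```bash
python3 - <<'E'
from wt import *
pst();s=snap('wrist','w22')
P=np.array([rng(s,u,v) for u in range(100,420) for v in range(40,230) if s['range_z'][v,u]>0])
q=P[(P[:,2]>98)&(P[:,2]<118)&(np.hypot(P[:,0]-574,P[:,1]-262)<30)];print('wing',len(q),cv2.minAreaRect(q[:,:2].astype(np.float32)))
E
```

```text
t 39.67 pos [567.3 252.4 189.3] zaxis [-1.0e-04 -7.7e-03 -1.0e+00] yaw_y 148.24 j [ 0.404  0.409  1.49  -0.007  1.246 -2.181] F [-0.84 -0.5  -0.18] M [ 0.091 -0.086  0.017] gap 50.2
wing 406 ((573.7559814453125, 261.2134094238281), (39.41387939453125, 9.991287231445312), 61.45097732543945)
```

View pics/w22.png

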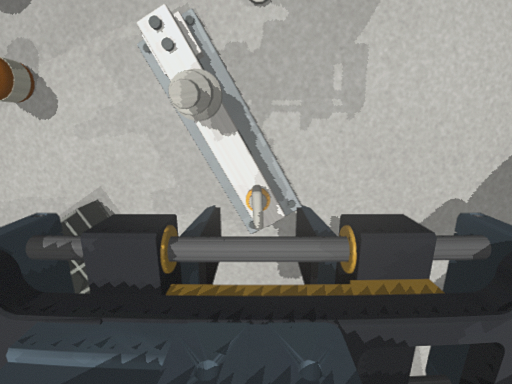

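The wrist view shows the wing upright at (257,208), between the jaws, and the weight still standing at (195,92). Aligning, then descending.

Call:
send_rows(deltas=[{"tx": 0.0068, "ty": 0.009, "tz": 0, "ax": 0.4, "ay": 0, "az": 2.8, "grip": 0.05}, {"tx": 0, "ty": 0, "tz": 0, "ax": 0, "ay": 0, "az": 0, "grip": 0.05}, {"tx": 0, "ty": 0, "tz": -0.025, "ax": 0, "ay": 0, "az": 0, "grip": 0.05}, {"tx": 0, "ty": 0, "tz": 0, "ax": 0, "ay": 0, "az": 0, "grip": 0.05}, {"tx": 0, "ty": 0, "tz": -0.025, "ax": 0, "ay": 0, "az": 0, "grip": 0.05}, {"tx": 0, "ty": 0, "tz": 0, "ax": 0, "ay": 0, "az": 0, "grip": 0.05}, {"tx": 0, "ty": 0, "tz": -0.02, "ax": 0, "ay": 0, "az": 0, "grip": 0.05}, {"tx": 0, "ty": 0, "tz": 0, "ax": 0, "ay": 0, "az": 0, "grip": 0.05}])

```text
clock: 40.72
position: [576.3, 260.6, 123.7]
tool_rot: [-0.504, 0.864, -0.001, 0.003]
wrist_force: [-0.6, -0.0, 0.3]
finger_gap: 49.8
```

```bash
python3 - <<'E'
from wt import *
pst()
E
```

```text
t 40.73 pos [576.3 260.6 123.7] zaxis [ 6.5e-03  9.0e-04 -1.0e+00] yaw_y 150.57 j [ 4.070e-01  4.700e-01  1.562e+00 -2.000e-03  1.102e+00 -2.220e+00] F [-0.63 -0.04  0.33] M [ 0.141 -0.103  0.037] gap 49.8
```

Call:
send_rows(deltas=[{"tx": -0.0022, "ty": 0.0009, "tz": 0, "ax": 0, "ay": 0.33, "az": 0, "grip": 0.05}, {"tx": 0, "ty": 0, "tz": 0, "ax": 0, "ay": 0, "az": 0, "grip": 0.05}, {"tx": 0, "ty": 0, "tz": -0.02, "ax": 0, "ay": 0, "az": 0, "grip": 0.05}, {"tx": 0, "ty": 0, "tz": 0, "ax": 0, "ay": 0, "az": 0, "grip": 0.05}, {"tx": 0, "ty": 0, "tz": -0.014, "ax": 0, "ay": 0, "az": 0, "grip": 0.05}, {"tx": 0, "ty": 0, "tz": 0, "ax": 0, "ay": 0, "az": 0, "grip": 0.05}, {"tx": 0, "ty": 0, "tz": -0.008, "ax": 0, "ay": 0, "az": 0, "grip": 0.045}, {"tx": 0, "ty": 0, "tz": 0, "ax": 0, "ay": 0, "az": 0, "grip": 0.04}])

```text
clock: 41.72
position: [577.8, 263.2, 87.6]
tool_rot: [-0.504, 0.864, -0.0, 0.006]
wrist_force: [-0.0, 0.2, -0.8]
finger_gap: 40.5
```

```bash
python3 - <<'E'
from wt import *
pst();s=snap('wrist','w23')
cv2.imwrite('pics/w23c.png',cv2.resize(cv2.cvtColor(s['image'],cv2.COLOR_RGB2BGR)[0:260,100:400],None,fx=2,fy=2))
E
```

```text
t 41.73 pos [577.8 263.2  87.6] zaxis [ 0.0116  0.0057 -0.9999] yaw_y 150.55 j [ 4.090e-01  5.030e-01  1.606e+00  1.000e-03  1.019e+00 -2.219e+00] F [-0.01  0.21 -0.83] M [ 0.132 -0.065  0.01 ] gap 40.5
```

View pics/w23c.png

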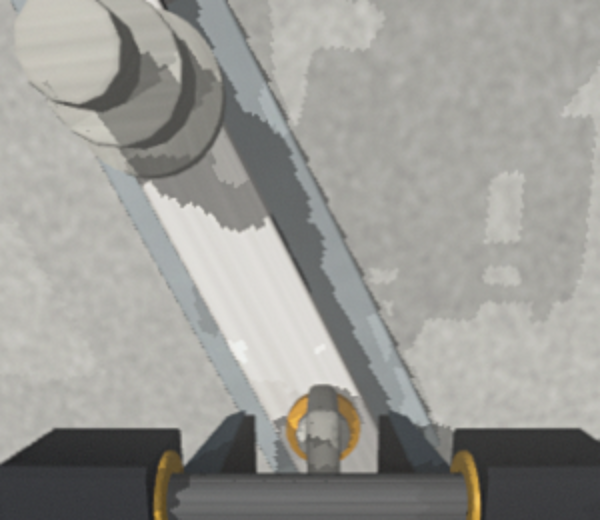

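The wing is centred between the jaws at crop (322,430). One small correction, then down and close.

Call:
send_rows(deltas=[{"tx": -0.0034, "ty": -0.0014, "tz": 0, "ax": -0.33, "ay": 0.66, "az": 0.4, "grip": 0.04}, {"tx": 0, "ty": 0, "tz": 0, "ax": 0, "ay": 0, "az": 0, "grip": 0.04}, {"tx": 0, "ty": 0, "tz": -0.008, "ax": 0, "ay": 0, "az": 0, "grip": 0.03}, {"tx": 0, "ty": 0, "tz": 0, "ax": 0, "ay": 0, "az": 0, "grip": 0.02}, {"tx": 0, "ty": 0, "tz": 0, "ax": 0, "ay": 0, "az": 0, "grip": 0.014}, {"tx": 0, "ty": 0, "tz": 0, "ax": 0, "ay": 0, "az": 0, "grip": 0.005}, {"tx": 0, "ty": 0, "tz": 0, "ax": 0, "ay": 0, "az": 0, "grip": 0}, {"tx": 0, "ty": 0, "tz": 0, "ax": 0, "ay": 0, "az": 0, "grip": 0}])

```text
clock: 42.78
position: [574.7, 262.1, 80.0]
tool_rot: [-0.507, 0.862, -0.0, 0.0]
wrist_force: [0.3, 0.0, -0.7]
finger_gap: 9.5
```

```bash
python3 - <<'E'
from wt import *
pst()
E
```

```text
t 42.77 pos [574.7 262.1  80. ] zaxis [ 9.e-04  4.e-04 -1.e+00] yaw_y 150.98 j [ 0.41   0.512  1.613  0.     1.016 -2.226] F [ 0.3   0.01 -0.67] M [ 0.146 -0.054  0.028] gap 9.5
```

Wing gripped (gap 9.5, jaws at 151°). Turning clockwise.

Call:
send_rows(deltas=[{"tx": 0, "ty": 0, "tz": 0, "ax": 0, "ay": 0, "az": -6, "grip": 0}, {"tx": 0, "ty": 0, "tz": 0, "ax": 0, "ay": 0, "az": -9, "grip": 0}, {"tx": 0, "ty": 0, "tz": 0, "ax": 0, "ay": 0, "az": -9, "grip": 0}, {"tx": 0, "ty": 0, "tz": 0, "ax": 0, "ay": 0, "az": -9, "grip": 0}, {"tx": 0, "ty": 0, "tz": 0, "ax": 0, "ay": 0, "az": -9, "grip": 0}, {"tx": 0, "ty": 0, "tz": 0, "ax": 0, "ay": 0, "az": -9, "grip": 0}, {"tx": 0, "ty": 0, "tz": 0, "ax": 0, "ay": 0, "az": -9, "grip": 0}, {"tx": 0, "ty": 0, "tz": 0, "ax": 0, "ay": 0, "az": 0, "grip": 0}])

```text
clock: 43.78
position: [575.4, 261.0, 80.0]
tool_rot: [0.007, 1.0, -0.001, 0.001]
wrist_force: [0.1, 0.2, 0.1]
finger_gap: 9.8
```

```bash
python3 - <<'E'
from wt import *
pst()
E
```

```text
t 43.77 pos [575.4 261.   80. ] zaxis [ 0.0011 -0.0029 -1.    ] yaw_y 89.17 j [ 0.409  0.512  1.611 -0.004  1.018 -1.145] F [0.06 0.22 0.1 ] M [ 0.221 -0.11  -0.033] gap 9.8
```

Call:
send_rows(deltas=[{"tx": -0.0005, "ty": 0.001, "tz": 0, "ax": 0, "ay": 0, "az": -8, "grip": 0}, {"tx": 0, "ty": 0, "tz": 0, "ax": 0, "ay": 0, "az": -9, "grip": 0}, {"tx": 0, "ty": 0, "tz": 0, "ax": 0, "ay": 0, "az": -9, "grip": 0}, {"tx": 0, "ty": 0, "tz": 0, "ax": 0, "ay": 0, "az": -9, "grip": 0}, {"tx": 0, "ty": 0, "tz": 0, "ax": 0, "ay": 0, "az": -4, "grip": 0}, {"tx": 0, "ty": 0, "tz": 0, "ax": 0, "ay": 0, "az": 0, "grip": 0}])

```text
clock: 44.52
position: [575.1, 260.2, 80.0]
tool_rot: [0.342, 0.94, -0.003, -0.0]
wrist_force: [-0.8, -0.3, -1.2]
finger_gap: 9.7
```

Call:
send_rows(deltas=[{"tx": 0, "ty": 0, "tz": 0, "ax": 0, "ay": 0, "az": -4, "grip": 0}, {"tx": 0, "ty": 0, "tz": 0, "ax": 0, "ay": 0, "az": -4, "grip": 0}, {"tx": 0, "ty": 0, "tz": 0, "ax": 0, "ay": 0, "az": -3, "grip": 0}])

```text
clock: 44.9
position: [575.0, 260.0, 80.0]
tool_rot: [0.429, 0.903, -0.003, -0.0]
wrist_force: [0.0, -0.4, -1.1]
finger_gap: 9.7
```

```bash
python3 - <<'E'
from wt import *
pst()
E
```

```text
t 44.9 pos [575. 260.  80.] zaxis [-0.0032 -0.0055 -1.    ] yaw_y 39.18 j [ 0.408  0.514  1.609 -0.004  1.024 -0.273] F [ 0.05 -0.4  -1.07] M [ 0.136 -0.218 -0.006] gap 9.7
```

Call:
send_rows(deltas=[{"tx": 0, "ty": 0.0015, "tz": 0, "ax": 0.25, "ay": 0, "az": -2, "grip": 0}, {"tx": 0, "ty": 0, "tz": 0, "ax": 0, "ay": 0, "az": -2, "grip": 0}])

```text
clock: 45.15
position: [574.9, 259.9, 80.0]
tool_rot: [0.458, 0.889, -0.003, -0.0]
wrist_force: [-1.5, -0.0, -1.0]
finger_gap: 10.8
```

```bash
python3 - <<'E'
from wt import *
pst()
E
```

```text
t 45.15 pos [574.9 259.9  80. ] zaxis [-0.0034 -0.0045 -1.    ] yaw_y 35.52 j [ 0.408  0.513  1.609 -0.003  1.024 -0.21 ] F [-1.47 -0.03 -1.  ] M [ 0.142 -0.142  1.073] gap 10.8
```

Call:
send_rows(deltas=[{"tx": 0, "ty": 0, "tz": 0, "ax": 0, "ay": 0, "az": -3, "grip": 0}, {"tx": 0, "ty": 0, "tz": 0, "ax": 0, "ay": 0, "az": -3, "grip": 0}])

```text
clock: 45.4
position: [575.0, 259.9, 80.0]
tool_rot: [0.502, 0.865, -0.003, 0.0]
wrist_force: [-0.2, -1.0, -0.5]
finger_gap: 13.6
```

```bash
python3 - <<'E'
from wt import *
pst()
E
```

```text
t 45.4 pos [575.  259.9  80. ] zaxis [-0.0032 -0.0056 -1.    ] yaw_y 29.78 j [ 0.408  0.514  1.609 -0.005  1.024 -0.109] F [-0.18 -1.02 -0.46] M [-0.115  0.005  1.313] gap 13.6
```

Seated: at jaw yaw 35.5° the moment rises to about 1.1 N·m and the gap opens as the wing resists. That puts the seat at ≈38°, matching the 38.3° predicted from geometry. Backing off a quarter turn, with a target jaw yaw of ≈128.2°.

Call:
send_rows(deltas=[{"tx": 0, "ty": 0, "tz": 0, "ax": 0, "ay": 0, "az": 6, "grip": 0}, {"tx": 0, "ty": 0.001, "tz": 0, "ax": 0, "ay": 0, "az": 8, "grip": 0}, {"tx": 0, "ty": 0, "tz": 0, "ax": 0, "ay": 0, "az": 9, "grip": 0}, {"tx": 0, "ty": 0, "tz": 0, "ax": 0, "ay": 0, "az": 9, "grip": 0}, {"tx": 0, "ty": 0, "tz": 0, "ax": 0, "ay": 0, "az": 9, "grip": 0}, {"tx": 0, "ty": 0, "tz": 0, "ax": 0, "ay": 0, "az": 9, "grip": 0}, {"tx": 0, "ty": 0, "tz": 0, "ax": 0, "ay": 0, "az": 9, "grip": 0}, {"tx": 0, "ty": 0, "tz": 0, "ax": 0, "ay": 0, "az": 9, "grip": 0}])

```text
clock: 46.4
position: [575.2, 261.2, 80.0]
tool_rot: [-0.085, 0.996, -0.001, 0.002]
wrist_force: [-0.3, -1.3, -0.3]
finger_gap: 9.8
```

Call:
send_rows(deltas=[{"tx": 0, "ty": 0, "tz": 0, "ax": 0, "ay": 0, "az": 9, "grip": 0}, {"tx": 0, "ty": 0, "tz": 0, "ax": 0, "ay": 0, "az": 6, "grip": 0}, {"tx": 0, "ty": 0, "tz": 0, "ax": 0, "ay": 0, "az": 0, "grip": 0}])

```text
clock: 46.78
position: [575.1, 261.4, 80.0]
tool_rot: [-0.218, 0.976, -0.0, 0.002]
wrist_force: [0.4, -2.3, -0.1]
finger_gap: 9.8
```

```bash
python3 - <<'E'
from wt import *
pst()
E
```

```text
t 46.77 pos [575.1 261.4  80. ] zaxis [ 3.2e-03  1.0e-04 -1.0e+00] yaw_y 115.15 j [ 4.090e-01  5.110e-01  1.614e+00 -1.000e-03  1.014e+00 -1.600e+00] F [ 0.42 -2.32 -0.08] M [-0.183 -0.093  0.074] gap 9.8
```

Another 13° to go.

Call:
send_rows(deltas=[{"tx": 0, "ty": 0, "tz": 0, "ax": 0, "ay": 0, "az": 7, "grip": 0}, {"tx": 0, "ty": 0, "tz": 0, "ax": 0, "ay": 0, "az": 4.5, "grip": 0}, {"tx": 0, "ty": 0, "tz": 0, "ax": 0, "ay": 0, "az": 0, "grip": 0}, {"tx": 0, "ty": 0, "tz": 0, "ax": 0, "ay": 0, "az": 0, "grip": 0}])

```text
clock: 47.28
position: [575.0, 261.6, 80.0]
tool_rot: [-0.313, 0.95, 0.0, 0.001]
wrist_force: [-0.5, -0.7, 1.0]
finger_gap: 9.8
```

```bash
python3 - <<'E'
from wt import *
pst();s=snap('wrist','w24');t=snap('top','t2');sd=snap('side','s10')
P=np.array([rng(s,u,v) for u in range(0,420) for v in range(0,230) if s['range_z'][v,u]>0])
k=P[(P[:,2]>122)&(P[:,2]<142)&(np.hypot(P[:,0]-570,P[:,1]-135)<35)]
if len(k): print('knob',(k.min(0)+k.max(0))/2,k.max(0)-k.min(0))
a=cv2.resize(cv2.cvtColor(s['image'],cv2.COLOR_RGB2BGR)[0:260,60:400],(420,320))
b=cv2.resize(cv2.cvtColor(sd['image'],cv2.COLOR_RGB2BGR)[90:200,190:300],(320,320),interpolation=cv2.INTER_CUBIC)
cv2.imwrite('pics/fin.png',np.hstack([a,b]))
E
```

```text
t 47.27 pos [575.  261.6  80. ] zaxis [ 0.0026  0.0013 -1.    ] yaw_y 126.46 j [ 0.409  0.511  1.614  0.     1.014 -1.799] F [-0.5  -0.72  0.97] M [-0.127 -0.067  0.05 ] gap 9.8
knob [569.16320282 140.09740514 128.90001735] [23.4593424  23.7149584  13.79688868]
```

View pics/fin.png

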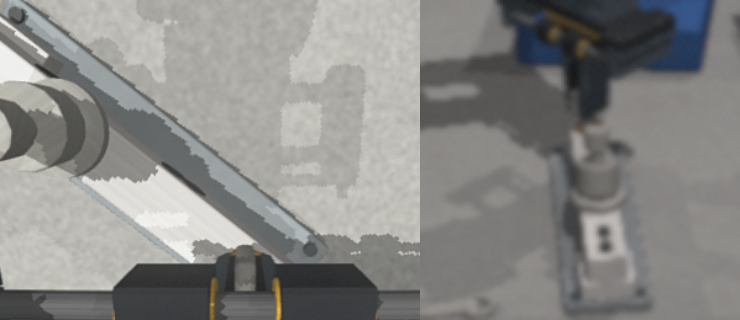

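The weight still stands, with its knob at (569,140) as before, and the wing is held. A final +1.6° nudge, then check and hand in.

Call:
send_rows(deltas=[{"tx": 0, "ty": 0, "tz": 0, "ax": 0, "ay": 0, "az": 1.6, "grip": 0}, {"tx": 0, "ty": 0, "tz": 0, "ax": 0, "ay": 0, "az": 0, "grip": 0}, {"tx": 0, "ty": 0, "tz": 0, "ax": 0, "ay": 0, "az": 0, "grip": 0}])

```text
clock: 47.8
position: [575.0, 261.7, 80.0]
tool_rot: [-0.327, 0.945, 0.0, 0.001]
wrist_force: [-0.3, -1.2, 0.6]
finger_gap: 9.9
```

```bash
python3 - <<'E'
from wt import *
pst();st=r.get_state();R=Ro.from_quat(st['tool_rot']).as_matrix();y=np.degrees(np.arctan2(R[1,1],R[0,1]))
s=snap('wrist','w25')
P=np.array([rng(s,u,v) for u in range(0,420) for v in range(0,230) if s['range_z'][v,u]>0])
k=P[(P[:,2]>122)&(P[:,2]<142)&(np.hypot(P[:,0]-570,P[:,1]-135)<35)];mid=(k.min(0)+k.max(0))/2
print('knob',mid)
ok=abs(y-128.1)<2 and st['finger_gap']<10.5 and abs(mid[1]-140)<4
print(y,ok)
if ok: print(r.sign_off())
E
```

```text
t 47.8 pos [575.  261.7  80. ] zaxis [ 0.0026  0.0014 -1.    ] yaw_y 128.18 j [ 0.409  0.511  1.614  0.     1.014 -1.829] F [-0.31 -1.24  0.65] M [-0.15  -0.093  0.007] gap 9.9
knob [568.96415455 139.65183532 128.77209147]
128.17730726531764 True
the job is handed in; nothing more can be done
None
```

The job is handed in at about 47.8 s. The big weight balances by itself on the load button, but it leans about 10°, and I could not get it fully upright.

- **Weight:** It took three placements: the first leaned about 10°, the second about 15° the other way, and the third about 10° again. Shifting the base by a few mm did not reduce the lean, and I did not find the cause. The last check before hand-in shows the knob at (569, 140), unchanged since I released it.
- **Thumbscrew:** I turned it clockwise until it seated. The wrist moment rose to about 1.1–1.3 N·m at a jaw angle of about 38°, matching the predicted 38.3°. I then backed it off a quarter turn and left it gripped, with the jaws at 128.2° (expected about 128.2°) and a gap of 9.9 mm.
- **Things to know:** While seating, I pushed about 8° past the stop, so the pads twisted on the wing; they realigned on the way back. I touched nothing else as far as I know, but I made no final picture comparison of the other items.

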